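# Set up the run-out check behind the rotors

## Task

The V-block plate and its test arbor lie on the kit board behind the two rotors, too close to them to be reached. Stand both rotors in the bores of the empty rotor block, then tuck the plate's tongue fully under the hook bar of the steel base and lower its front edge flat inside the stop lugs, and lay the arbor centrally in its two Vs. Then put each rotor back upright in the bore of the kit board that it came from, without ever tipping one over or shifting the dial gauge and the seal plate that lie nearby.

Things in the scene. Friction and masses are not known exactly. Their poses are not given: they have to be found in the camera images.
- bare_rotor: Turbine rotor, 0.34 kg: grey-brown wheel 60 mm wide (z 6-31 mm), bare steel shaft up to z 157. Origin: bottom of the nose, on the axis; z up the shaft. Nose (12 mm wide) reaches 7 mm below the blades; in a bore the blades rest on the wood. Shaft 16 mm thick to z 80, narrowing to 11 at z 130 and 8 at the tip: hold it near z 120.
- wheeled_rotor: The same rotor with a bright finned compressor wheel (69 mm wide, z 96-124 mm) and a nut (to z 130) on its shaft, 0.46 kg. Hold it by the bare shaft tip above the nut, 11 mm thick narrowing to 8 at z 157 (fingertips not below z 131). Origin and axes as for bare_rotor.
- vblock_plate: Plate x -39..51, y -60..60 mm, 8 mm thick, from x 31 to its rear edge x 51 a tongue 4 mm thick; 0.45 kg. Origin: underside, below the middle of the dark grip bar (x -8..8, y -28..28, z 8-31; grip across x). V-blocks at y -45 and 45 (20 mm wide, x -20..20, to z 45), Vs along y, 90 degrees, bottom at x 0, z 30: the arbor's axis lies there at z 41. At the start x is along the board's x.
- arbor: Ground steel round bar, 16 mm thick, 130 mm long, 0.2 kg. Origin: its middle, on the axis; y along the bar. At the start in the groove at the back of the kit board, axis at z 27 mm, 4 mm above the wood.
- kit_board: Beech board 210 (x) x 182 (y) x 22 mm, fixed. Origin under its centre, +x towards the arbor, away from the robot. Bores 30 mm wide, 9 deep for the rotors' noses at x -60, y 36 and -36 mm (rotor's origin then at z 15); which rotor is in which varies. Recess 9 mm deep for the plate, x -23..73, y -63..63 (plate's origin at x 19, z 13). Groove 12 mm wide along y at x 88.
- rotor_block: Beech block 96 (x) x 170 (y) x 22 mm with two empty bores, fixed. Origin under its centre. Bores 30 mm wide, 9 deep at x 0, y 42 and -42 mm; a rotor standing in one has its origin at z 15. Either rotor may use either bore.
- base: Steel base, fixed. Origin on the bench below the seated plate's origin, axes as the plate's. Pocket (mm): floor z 10, rear wall x 54, side rails y -65 and 65; bright hook bar along y at the rear: front edge x 42, underside z 22, top 34. Bright stop lugs in front: inner face x -42, top z 19, so a level plate won't go in: slide the tongue, held 12 degrees lower, under the bar, then lower the front.
- dial_gauge: Bystander: dial gauge lying on its back, 108 (x) x 56 x 18 mm. Origin on its underside, midway along its length.
- seal_plate: Bystander: round turned steel plate, 66 mm wide, 10 mm high, with a ring of six small holes. Origin under its centre.
Not all that is in view belongs to the job. Leave any blue or yellow look-alike of the vblock_plate alone. Leave any purple look-alike of the bare_rotor alone.

How it is judged:
On the way, in this order (a step that is already met when the one before it is completed fails the run):
1. both rotors stand in the bores of the rotor block, let go (x of bare_rotor in the frame of rotor_block between -0.014 and 0.014 m and y of bare_rotor in the frame of rotor_block between -0.056 and 0.056 m and z of bare_rotor in the frame of rotor_block between 0.01 and 0.02 m and angle between each of bare_rotor, wheeled_rotor's own z axis and vertical below 0.1 rad and contact force between the fingers and bare_rotor below 0.05 N and x of wheeled_rotor in the frame of rotor_block between -0.014 and 0.014 m and y of wheeled_rotor in the frame of rotor_block between -0.056 and 0.056 m and z of wheeled_rotor in the frame of rotor_block between 0.01 and 0.02 m and contact force between the fingers and wheeled_rotor below 0.05 N), for 0.2 s.
2. the V-block plate is seated in the base: tongue under the hook bar, lying flat inside the stop lugs, the rotors not yet put back (x of vblock_plate in the frame of base between -0.007 and 0.007 m and y of vblock_plate in the frame of base between -0.009 and 0.009 m and z of vblock_plate in the frame of base between 0.007 and 0.013 m and angle between vblock_plate's own z axis and vertical below 0.1 rad and distance of each of bare_rotor, wheeled_rotor from where it was at the start of the episode above 0.05 m), for 0.2 s.
3. the arbor lies in both Vs of the seated plate, the rotors not yet put back (all of step 2 and x of arbor in the frame of vblock_plate between -0.005 and 0.005 m and y of arbor in the frame of vblock_plate between -0.015 and 0.015 m and z of arbor in the frame of vblock_plate between 0.038 and 0.045 m and angle between the y axis of arbor and the y axis of vblock_plate, either way round below 0.08 rad), for 0.2 s.
At the end, for the whole second after the job is handed in: V-block plate flat in the base, tongue under the hook bar (7 mm along, 9 mm across, 3 mm in height); arbor in both Vs, centred within 15 mm; each rotor upright within 14 mm of where it stood at the start; all let go and at rest (x of vblock_plate in the frame of base between -0.007 and 0.007 m and y of vblock_plate in the frame of base between -0.009 and 0.009 m and z of vblock_plate in the frame of base between 0.007 and 0.013 m and angle between each of vblock_plate, bare_rotor, wheeled_rotor's own z axis and vertical below 0.1 rad and x of arbor in the frame of vblock_plate between -0.005 and 0.005 m and y of arbor in the frame of vblock_plate between -0.015 and 0.015 m and z of arbor in the frame of vblock_plate between 0.038 and 0.045 m and angle between the y axis of arbor and the y axis of vblock_plate, either way round below 0.08 rad and distance of each of bare_rotor, wheeled_rotor from where it was at the start of the episode below 0.014 m and linear speed of each of bare_rotor, wheeled_rotor, vblock_plate, arbor below 0.02 m/s and contact force between the fingers and bare_rotor below 0.05 N and contact force between the fingers and wheeled_rotor below 0.05 N and contact force between the fingers and vblock_plate below 0.05 N and contact force between the fingers and arbor below 0.05 N); the robot touches nothing.
It fails at once if a rotor is tipped over (angle between any of bare_rotor, wheeled_rotor's own z axis and vertical above 0.6 rad).
It fails at once if the dial gauge or the seal plate is shifted by more than 20 mm (distance of any of dial_gauge, seal_plate from where it was at the start of the episode above 0.02 m).
It also fails if it takes over 144 s, if anything falls off the work surface, if the arm or the gripper's body presses on something with over 40 N, if the wrist force passes 120 N, or if a joint passes its speed limit or range.

## Robot

A 6-joint arm with a two-finger parallel gripper is mounted at the origin on a cart in front of the work surface, level with it; the furniture and walls round the work are solid. World frame = base frame: x ahead of the robot, y to its left, z up, the work surface at z = 0. Lengths are in m, angles in rad, forces in N, time in s.
With the tool pointing down it reaches from about 0.25 to 0.775 m from the base axis. Payload 8.9 kg.
Tool frame: the origin (TCP) lies on the centre line of the jaws, within the pads' length; the fingertips stand 22 mm ahead of it and the grasp point (between the pads) lies 3 mm ahead of it; z points along the fingers, y is the line along which they close (so a half turn about z gives the same grasp; the last joint's range is limited). The gripper opens to 85 mm and grips with 20 to 120 N. Pads are 22 mm wide; open, the fingers measure 114 mm over their backs; the gripper's body (76 mm by 85 mm) begins 54 mm behind the grasp point. The pads swing forward as they close: fully open they stand 13 mm farther back than shut.
Start: joints at [-1.301, 0.291, -0.153, 1.127, 0, 1.431], TCP at [0.209, -0.482, 0.253] pointing down, gripper open.
Joint ranges: [-2.52, 2.52], [-0.91, 1.74], [-1.3, 1.37], [-1.96, 2.02], [-1.52, 1.47], [-3.14, 3.14]. Speed limits (rad/s): [2.22, 2.22, 2.79, 3.14, 3.14, 3.14].

## Interface

Orientations are given as a unit quaternion [x, y, z, w].
In Python, from workcell import manip gives the robot as it stands. The module is installed in compiled form; this text tells all that it offers.
- The arm moves only by the tool send_rows, never from a script. Its argument "moves" is a list that holds one entry, the list of rows, each a list of 7 numbers: the shift along the world's x, y, z in m, then the turn, a rotation vector about the world's x, y, z in degrees, then the closure, from -1 (fully open) to 1 (shut). A call has 1 to 12 rows; each row shifts and turns the commanded pose from where the row before left it; what a row does not reach is not made up. A row lasts 1/10 s, in which the tool goes at most 50 mm and 8.59 degrees, less where a joint would pass 70% of its speed; a pose out of reach is approached as far as the arm can. A call is refused whole if a number of a shift passes 0.05 or a number of a turn 8.59, either way. A call with a gripper value outside its range is refused whole. The fingers move at their own pace and stop on an object; "force" is the grip in N (left out, the last holds). Time passes only in rows, so rows that do not move let the fingers close. It gives the time, the measured TCP pose, the force, the opening and the grip force at its end, in the units of the state.
- manip.state(): the state, without advancing time (a new reading comes with each control period).
- manip.read_camera(name): name is "scene" or "top" or "wrist"; returns (picture, depth): 420x560x3 uint8, red, green, blue; 420x560 float32, m along the optical axis (not along the pixel's ray), 0 where there is no reading.
- manip.calibration(name): a dict with "fovy" (degrees; the focal length in pixels is half the picture's height over the tangent of half this angle, whatever the lens; pixels are square), "cx", "cy" (the principal point, pixels), "D" ([k1, k2, p1, p2, k3] as OpenCV has them; the pictures are not rectified), "origin" and "orientation" of the camera in the world; the wrist camera has in their place "tool_from_camera" (4x4, takes a point from camera to tool coordinates, whose origin is the TCP and whose axes are the flange's). Camera axes: x right, y down, z forward; pixel columns grow to the right and rows downward; lengths in m; the calibration is good to about 2 mm. A picture is of the moment at which its call begins: read the wrist's pose just before it. calibration takes no time and is no camera call.
- manip.finish_job(): hands the job in; it is judged then, once.
The state is a dict: "clock": time; "joint_positions": joint angles; "qvel": joint speeds; "joint_torque": joint torques, N m; "tool_pos": TCP position; "ee_rot": TCP orientation; "force": force on the tool from outside, world axes, zero at the start; "torque": the same for the moment, N m; "grip_width": finger opening in m; "finger_force": force on a finger pad.
Only numpy, scipy, OpenCV 4.12 (cv2) and the standard library are available. Lean on these libraries where they do the work, as an engineer would, in place of code of your own. Each camera call takes 0.05 s, during which the arm holds its last target. There are 200 camera calls.

## Working session

There is one attempt and no reset: what is moved stays moved. The work goes in short steps, Python scripts to look and compute and a tool call to move; the robot and the scene stay as the last step left them, time stands still between calls to the robot, and variables do not carry over. Pictures are saved under pics/ and viewed, at most 14 in all, crops included, and the job is handed in when it is done.

Besides the shell and the picture viewer there is one more tool, called after "Request:" as a command line: name --argument value ..., lists and objects as JSON in quotes. send_rows: Moves the arm, as the interface text tells. Its arguments: {"type":"object","properties":{"moves":{"type":"array","items":{"type":"array","items":{"type":"array","items":{"type":"number"}}}},"force":{"type":"number"}},"required":["moves"]}

```bash
mkdir -p pics
cat > h.py <<'E'
import numpy as np, cv2
from scipy.spatial.transform import Rotation as R
from workcell import manip
def K(c):
    f=210/np.tan(np.radians(c["fovy"])/2)
    return np.array([[f,0,c["cx"]],[0,f,c["cy"]],[0,0,1]])
def cam(name,st=None):
    c=manip.calibration(name)
    if name=="wrist":
        T=np.array(c["tool_from_camera"]); Rt=R.from_quat(st["ee_rot"]).as_matrix()
        return c,Rt@T[:3,:3],Rt@T[:3,3]+np.array(st["tool_pos"])
    o=np.array(c["orientation"])
    M=R.from_quat(o).as_matrix() if o.size==4 else o.reshape(3,3)
    return c,M,np.array(c["origin"])
def shot(name,tag):
    st=manip.state(); im,d=manip.read_camera(name)
    cv2.imwrite(f"pics/{tag}.png",im[:,:,::-1]); np.savez(f"pics/{tag}.npz",im=im,d=d,pos=st["tool_pos"],rot=st["ee_rot"],name=name)
    return im,d
def load(tag):
    z=np.load(f"pics/{tag}.npz"); return z["im"],z["d"],cam(str(z["name"]),dict(tool_pos=z["pos"],ee_rot=z["rot"]))
def rays(cm,uv):
    c,M,o=cm
    p=cv2.undistortPoints(np.array(uv,float).reshape(-1,1,2),K(c),np.array(c["D"],float))[:,0]
    return np.c_[p,np.ones(len(p))]@M.T
def atz(cm,uv,z):
    r=rays(cm,uv); return cm[2]+r*((z-cm[2][2])/r[:,2])[:,None]
def cloud(tag):
    im,d,cm=load(tag); v,u=np.mgrid[0:420,0:560]
    r=rays(cm,np.c_[u.ravel(),v.ravel()]); P=cm[2]+r*d.reshape(-1,1)
    P[d.ravel()==0]=np.nan
    return P.reshape(420,560,3),im
def proj(cm,P):
    c,M,o=cm
    p=(np.array(P,float)-o)@M
    return cv2.projectPoints(p.reshape(-1,1,3),np.zeros(3),np.zeros(3),K(c),np.array(c["D"],float))[0][:,0]
E
python3 - <<'E'
from h import *
s=manip.state(); print({k:np.round(v,3) for k,v in s.items()})
for n in("top","scene"):
    shot(n,n+"0"); c=manip.calibration(n); print(n,c)
print(manip.calibration("wrist"))
E
```

```text
{'clock': np.float64(0.0), 'joint_positions': array([-1.301,  0.291, -0.154,  1.127,  0.   ,  1.431]), 'qvel': array([ 0.   , -0.   ,  0.001,  0.001, -0.001,  0.001]), 'joint_torque': array([-0.0000e+00, -5.3714e+01,  3.3137e+01,  1.5000e-02, -0.0000e+00,
       -0.0000e+00]), 'tool_pos': array([ 0.209, -0.481,  0.253]), 'ee_rot': array([ 0.979,  0.203, -0.   , -0.001]), 'force': array([-0.504, -0.592,  0.18 ]), 'torque': array([-0.007,  0.033,  0.001]), 'finger_force': np.float64(0.0), 'grip_width': np.float64(0.085)}
top {'fovy': 45.29023423888156, 'cx': 275.6792496941016, 'cy': 205.44378666687757, 'D': array([-0.07425095,  0.        ,  0.        ,  0.        ,  0.        ]), 'origin': array([0.48280394, 0.10755848, 1.33319807]), 'orientation': array([-0.70173932,  0.71182608, -0.01180098,  0.0269499 ])}
scene {'fovy': 42.37856011099956, 'cx': 276.0134161319583, 'cy': 208.64237315161085, 'D': array([-0.02779145,  0.        ,  0.        ,  0.        ,  0.        ]), 'origin': array([-0.03554413,  0.92513657,  1.24426778]), 'orientation': array([-0.30594538,  0.89009595, -0.32204078,  0.10206058])}
{'fovy': 62.57125481939334, 'cx': 282.3812630880264, 'cy': 206.0651461388859, 'D': array([-0.06077947,  0.        ,  0.        ,  0.        ,  0.        ]), 'tool_from_camera': array([[ 3.32330490e-04, -9.63023802e-01, -2.69416121e-01,
         6.76905920e-02],
       [ 9.99999939e-01,  2.90430962e-04,  1.95380066e-04,
        -9.21584402e-04],
       [-1.09908871e-04, -2.69416169e-01,  9.63023840e-01,
        -1.20522164e-01],
       [ 0.00000000e+00,  0.00000000e+00,  0.00000000e+00,
         1.00000000e+00]])}
```

View pics/top0.png

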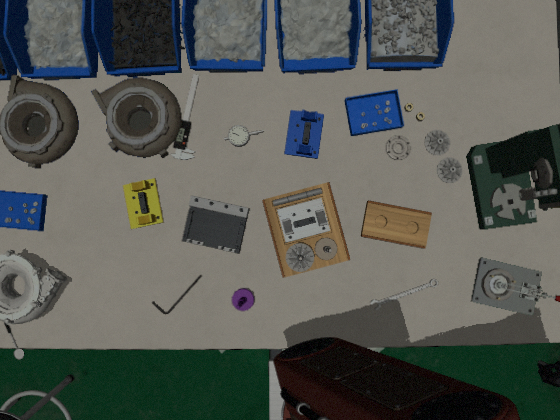

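View pics/scene0.png

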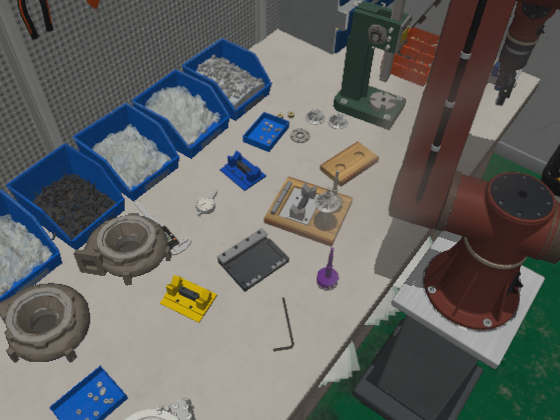

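Top view: kit board at about (307,228), with the wheeled rotor at (300,257) and the bare rotor at (325,248). The grey V-block plate is at (304,221) and the arbor at (296,195). The rotor block is at (397,224), the steel base at (217,224), the dial gauge at (240,135) and the seal plate at (398,147). The blue (304,134) and yellow (143,203) plates and the purple rotor (243,299) are look-alikes to leave alone. I'll enlarge the work area to confirm.

Run:
```python
from h import *
im,d,cm=load("top0")
c=im[165:285,180:440][:,:,::-1]
cv2.imwrite("pics/c1.png",cv2.resize(c,None,fx=3,fy=3,interpolation=cv2.INTER_CUBIC))
P,_=cloud("top0")
for n,u,v in [("table",230,170),("board",333,262),("block",372,235),("base",217,240),("hookbar",220,204),("plate",290,221),("dial",240,135),("seal",398,147),("wh",300,257),("bare",325,248)]:
    print(n,np.round(P[v,u],3))
```

```text
table [0.653 0.256 0.001]
board [ 0.406 -0.011  0.027]
block [ 0.474 -0.114  0.022]
base [0.467 0.291 0.013]
hookbar [0.56  0.28  0.031]
plate [0.514 0.098 0.023]
dial [0.743 0.227 0.02 ]
seal [ 0.709 -0.195 -0.007]
wh [0.427 0.078 0.172]
bare [0.445 0.014 0.098]
```

View pics/c1.png

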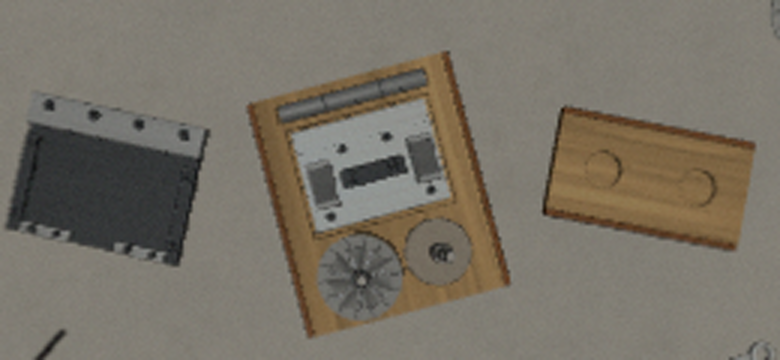

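The crop confirms it. The steel base's hook bar is at the back (edge from (32,92) to (210,129)). The grey plate has its dark grip bar at (373,172). The arbor runs from (278,115) to (427,76). The wheeled rotor tip is at (362,279), the bare tip at (442,252), and the empty bores at (603,170) and (697,188). I'll fit poses and take a closer look with the wrist camera.

Run:
```python
from h import *
im,d,cm=load("top0")
f=lambda L,z: atz(cm,np.array(L,float)/3+[180,165]-.33,z)[:,:2]
def rect(n,L,z):
    p=f(L,z); r=[np.linalg.norm(p[i]-p[(i+1)%4]).round(3) for i in range(4)]
    ex=(p[0]+p[1]-p[2]-p[3]); print(n,p.mean(0).round(4),r,"x-axis yaw",np.degrees(np.arctan2(ex[1],ex[0])).round(2))
rect("board",[(248,103),(448,52),(509,285),(309,338)],.022)
rect("block",[(563,106),(755,143),(737,250),(544,214)],.022)
rect("plate",[(287,132),(432,95),(455,200),(316,235)],.021)
h=f([(32,92),(210,129)],.034); print("hook rear",h.round(4)); h=f([(22,125),(200,160)],.034); print("hook front",h.round(4))
print("bores",f([(603,170),(697,188)],.02).round(4))
print("tips",f([(362,279)],.172).round(4),f([(442,252)],.172).round(4))
print("arbor",f([(278,115),(427,76)],.03).round(4))
print("grip",f([(373,172)],.044).round(4))
```

```text
board [0.4915 0.0576] [np.float64(0.18), np.float64(0.209), np.float64(0.179), np.float64(0.21)] x-axis yaw 13.68
block [ 0.5018 -0.1781] [np.float64(0.17), np.float64(0.094), np.float64(0.17), np.float64(0.095)] x-axis yaw -11.24
plate [0.5164 0.0624] [np.float64(0.13), np.float64(0.093), np.float64(0.124), np.float64(0.093)] x-axis yaw 13.09
hook rear [[0.5839 0.3568]
 [0.5495 0.2023]]
hook front [[0.5554 0.3656]
 [0.5229 0.2113]]
bores [[ 0.5095 -0.1378]
 [ 0.4926 -0.2194]]
tips [[0.4257 0.077 ]] [[0.4455 0.0154]]
arbor [[0.561  0.1436]
 [0.5928 0.0143]]
grip [[0.5102 0.0628]]
```

Request:
send_rows --moves '[[[0.02,0.05,0.01,0,0,0,-1],[0.02,0.05,0.01,0,0,0,-1],[0.02,0.05,0.01,0,0,0,-1],[0.02,0.05,0.01,0,0,0,-1],[0.02,0.05,0.01,0,0,0,-1],[0.02,0.05,0.01,0,0,0,-1],[0.02,0.05,0.01,0,0,0,-1],[0.01,0.05,0.01,0,0,0,-1],[0.0,0.0,0.0,0,0,0,-1]]]'

```text
clock: 1.0
tool_pos: [0.3469, -0.1092, 0.3278]
ee_rot: [0.978, 0.207, 0.001, -0.0]
force: [0.2, 0.1, 0.2]
grip_width: 0.0853
finger_force: 0.0
```

Request:
send_rows --moves '[[[0.035,0.05,0.02,0,0,0,-1],[0.035,0.05,0.02,0,0,0,-1],[0.035,0.05,0.02,0,0,0,-1],[0.0,0.0,0.0,0,0,0,-1],[0.0,0.0,0.0,0,0,0,-1],[0.0,0.0,0.0,0,0,0,-1]]]'

```text
clock: 1.6
tool_pos: [0.4272, 0.002, 0.3729]
ee_rot: [0.979, 0.203, -0.001, -0.0]
force: [0.4, -0.0, 0.7]
grip_width: 0.0856
finger_force: 0.0
```

Run:
```python
from h import *
im,d=shot("wrist","w1"); print(manip.state()["tool_pos"],R.from_quat(manip.state()["ee_rot"]).as_euler("xyz",degrees=True))
cv2.imwrite("pics/w1b.png",cv2.resize(im[:,:,::-1],(800,600),interpolation=cv2.INTER_CUBIC))
```

```text
[0.42719228 0.00170365 0.37302407] [-1.79977310e+02  6.36133705e-02  2.33339745e+01]
```

View pics/w1b.png

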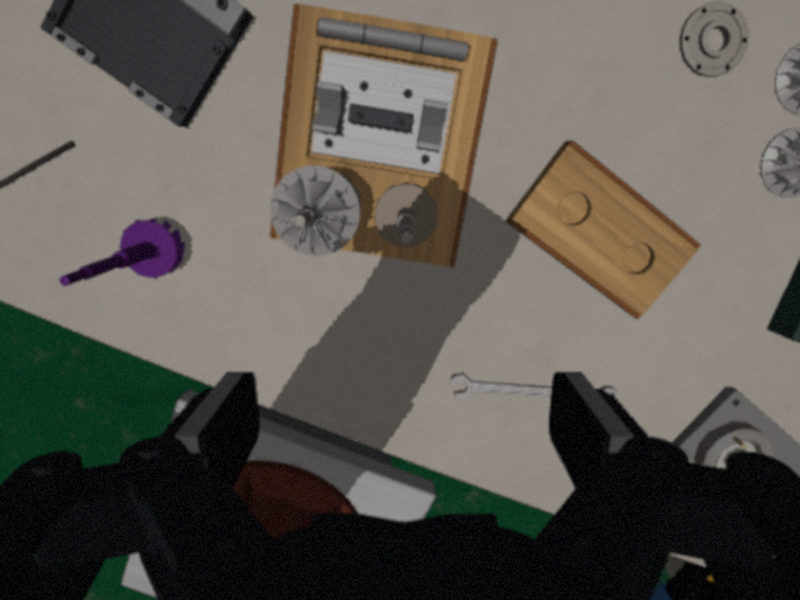

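The wrist view (800x600) shows board corners (294,5), (497,38), (454,266) and (271,237). The block's bores are at (574,208) and (638,257). The bare shaft tip is near (407,238) and the wheeled tip near (308,220). The seal plate (714,38) is well clear of all of these.

Run:
```python
from h import *
im,d,cm=load("w1")
f=lambda L,z: atz(cm,(np.array(L,float)+.5)*.7-.5,z)[:,:2]
def rect(n,L,z):
    p=f(L,z); r=[np.linalg.norm(p[i]-p[(i+1)%4]).round(3) for i in range(4)]
    ex=(p[0]+p[1]-p[2]-p[3]); print(n,p.mean(0).round(4),r,"yaw",np.degrees(np.arctan2(ex[1],ex[0])).round(2))
rect("board",[(296,5),(492,39),(451,266),(271,237)],.022)
rect("block",[(571,145),(698,244),(638,318),(511,220)],.022)
print("bores",f([(574,208),(638,257)],.021).round(4)); print("tips",f([(308,218)],.172),f([(407,238)],.172))
print("arbor",f([(318,28),(468,50)],.031).round(4)); print("grip",f([(381,118)],.044).round(4))
# crop tips
cv2.imwrite("pics/c2.png",cv2.resize(im[100:200,170:340][:,:,::-1],None,fx=4.5,fy=4.5,interpolation=cv2.INTER_CUBIC))
# projected predictions from top-based board pose
for b,th in [((.4915,.0576),13.68)]:
    Rz=R.from_euler("z",th,degrees=True).as_matrix()
    for y in(.036,-.036): 
        q=Rz@[-.06,y,0]+[*b,0]; print(q[:2].round(4),((proj(cm,[[q[0],q[1],z] for z in(.046,.172)])-[170,100])*4.5).round(0).tolist())
```

```text
board [0.4914 0.0574] [np.float64(0.174), np.float64(0.207), np.float64(0.177), np.float64(0.207)] yaw 14.25
block [ 0.5018 -0.179 ] [np.float64(0.164), np.float64(0.092), np.float64(0.168), np.float64(0.087)] yaw -11.87
bores [[ 0.5108 -0.1382]
 [ 0.4945 -0.2199]]
tips [[0.42897776 0.07150773]] [[0.4424513  0.00716535]]
arbor [[0.5591 0.1403]
 [0.594  0.0144]]
grip [[0.5111 0.0607]]
[0.4247 0.0784] [[259.0, 187.0], [166.0, 242.0]]
[0.4417 0.0084] [[509.0, 229.0], [509.0, 300.0]]
```

View pics/c2.png

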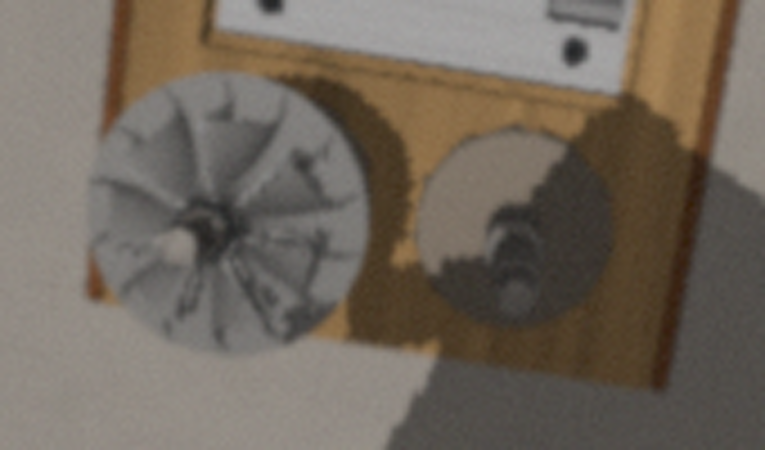

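The measurements agree: bare rotor (.4423,.0069), wheeled rotor (.4257,.0764), 71 mm apart against 72 expected. That puts the board at (.4923,.0559) with yaw 13.6°. The plate's origin is then predicted at (.5108,.0604) and measured at (.511,.061). The block is at (.502,-.179), yaw -11.4°. Grasps will close along the board's x axis, so the tool turns about +80°.

Run:
```python
from h import *
s=manip.state(); print(np.degrees(s["joint_positions"]).round(1),R.from_quat(s["ee_rot"]).as_matrix().round(3))
```

```text
[ -9.6   3.6  -7.1  79.4  -0.  147.1] [[ 0.918  0.396 -0.001]
 [ 0.396 -0.918 -0.   ]
 [-0.001 -0.    -1.   ]]
```

Request:
send_rows --moves '[[[0.0015,0.0005,-0.005,0,0,8.03,-0.2],[0.0015,0.0005,-0.005,0,0,8.03,-0.2],[0.0015,0.0005,-0.005,0,0,8.03,-0.2],[0.0015,0.0005,-0.005,0,0,8.03,-0.2],[0.0015,0.0005,-0.005,0,0,8.03,-0.2],[0.0015,0.0005,-0.005,0,0,8.03,-0.2],[0.0015,0.0005,-0.005,0,0,8.03,-0.2],[0.0015,0.0005,-0.005,0,0,8.03,-0.2],[0.0015,0.0005,-0.005,0,0,8.03,-0.2],[0.0015,0.0005,-0.005,0,0,8.03,-0.2],[0,0,0,0,0,0,-0.2],[0,0,0,0,0,0,-0.2]]]'

```text
clock: 2.85
tool_pos: [0.4424, 0.0068, 0.3235]
ee_rot: [0.62, 0.785, -0.0, -0.0]
force: [0.3, 1.2, 0.8]
grip_width: 0.0514
finger_force: 0.0
```

Request:
send_rows --moves '[[[0,0,-0.03,0,0,0,-0.2],[0,0,-0.03,0,0,0,-0.2],[0,0,-0.03,0,0,0,-0.2],[0,0,0,0,0,0,-0.2],[0,0,0,0,0,0,-0.2],[0,0,0,0,0,0,-0.2]]]'

```text
clock: 3.45
tool_pos: [0.4438, 0.0073, 0.2352]
ee_rot: [0.618, 0.786, 0.001, 0.001]
force: [0.2, 0.4, 0.4]
grip_width: 0.0514
finger_force: 0.0
```

Run:
```python
from h import *
im,d=shot("wrist","w2"); s=manip.state(); print(s["tool_pos"].round(4),R.from_quat(s["ee_rot"]).as_euler("xyz",degrees=True).round(2),s["grip_width"])
im,d,cm=load("w2")
print(proj(cm,[[.4423,.0069,.172],[.4257,.0764,.172],[.502,-.179,.022]]).round(0))
cv2.imwrite("pics/w2b.png",cv2.resize(im[:,:,::-1],(800,600),interpolation=cv2.INTER_CUBIC))
```

```text
[0.4439 0.0074 0.2352] [1.7986e+02 6.0000e-02 1.0366e+02] 0.05138312533381561
[[280. 236.]
 [281. 105.]
 [294. 349.]]
```

View pics/w2b.png

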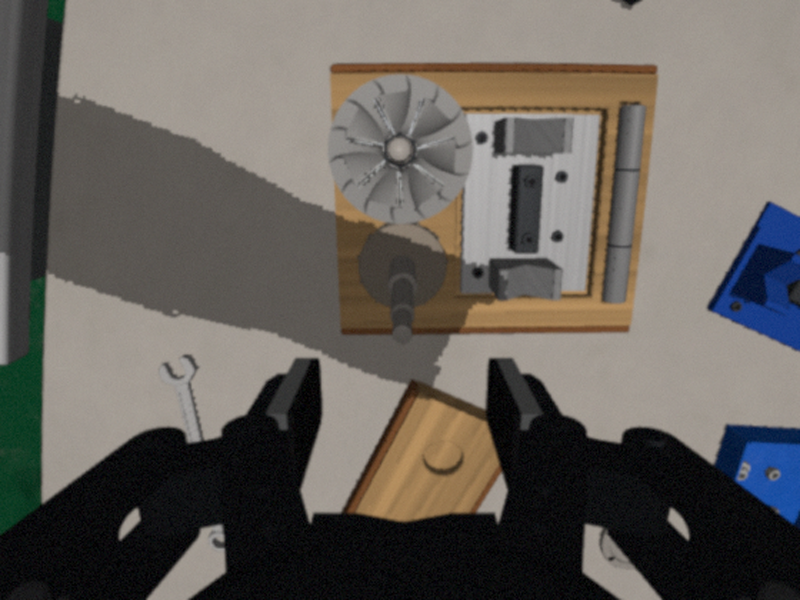

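Both shaft tips line up with the tool axis: bare at (401,333) and wheeled at (400,148), within 2 mm of prediction. I'll descend and grip the bare rotor.

Request:
send_rows --moves '[[[-0.001,0.001,-0.02,0,0,0,-0.2],[0,0,-0.02,0,0,0,-0.2],[0,0,-0.02,0,0,0,-0.2],[0,0,-0.02,0,0,0,-0.2],[0,0,-0.017,0,0,0,-0.2],[0,0,0,0,0,0,0.3],[0,0,0,0,0,0,1],[0,0,0,0,0,0,1],[0,0,0,0,0,0,1],[0,0,0,0,0,0,1]]]' --force 45

```text
clock: 4.5
tool_pos: [0.4429, 0.0085, 0.138]
ee_rot: [0.618, 0.786, 0.001, 0.001]
force: [-1.1, 0.5, 7.0]
grip_width: 0.0102
finger_force: 44.4
```

Request:
send_rows --moves '[[[0,0,0.01,0,0,0,1],[0,0,0.02,0,0,0,1],[0,0,0.02,0,0,0,1],[0,0,0.02,0,0,0,1],[0.0025,-0.012,0,0,0,0,1],[0.005,-0.024,0,0,0,0,1],[0.005,-0.024,0,0,0,0,1],[0.005,-0.024,0,0,0,0,1],[0.005,-0.024,0,0,0,0,1],[0.005,-0.024,0,0,0,0,1],[0.005,-0.024,0,0,0,0,1],[0.005,-0.024,0,0,0,0,1]]]'

```text
clock: 5.7
tool_pos: [0.479, -0.173, 0.2059]
ee_rot: [0.618, 0.786, -0.0, -0.0]
force: [0.3, -0.4, -4.7]
grip_width: 0.0106
finger_force: 44.5
```

Request:
send_rows --moves '[[[0.005,-0.024,0,0,0,0,1],[0.0045,-0.012,0,0,0,0,1],[0.004,-0.008,0,0,0,0,1],[0,-0.004,0,0,0,0,1],[0,0,0,0,0,0,1],[0,0,0,0,0,0,1],[0,0,0,0,0,0,1]]]'

```text
clock: 6.4
tool_pos: [0.4928, -0.2186, 0.2066]
ee_rot: [0.617, 0.787, 0.0, -0.0]
force: [-0.3, -0.4, -3.7]
grip_width: 0.0103
finger_force: 44.5
```

Run:
```python
from h import *
im,d=shot("wrist","w3"); shot("scene","s3"); s=manip.state(); print(s["tool_pos"].round(4),s["grip_width"])
sc=cv2.imread("pics/s3.png")[100:260,240:440]
a=cv2.resize(im[:,:,::-1],None,fx=.98,fy=.98); b=cv2.resize(sc,(250,200))
o=np.zeros((420,800,3),np.uint8); o[:a.shape[0],:a.shape[1]]=a; o[:200,550:]=b; cv2.imwrite("pics/w3b.png",o)
```

```text
[ 0.4928 -0.2188  0.2067] 0.010216251014087466
```

View pics/w3b.png

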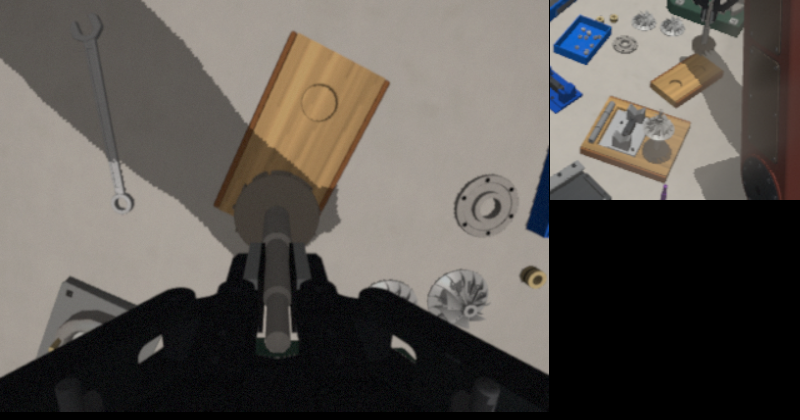

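The bare rotor is held upright over the far bore. The near bore shows at (319,102), and I'll check it against the estimate.

Run:
```python
from h import *
im,d,cm=load("w3")
print(atz(cm,np.array([[319,102]])/.98,.022).round(4), atz(cm,np.array([[292,30],[390,80],[214,207]])/.98,.022).round(4))
s=manip.state()["tool_pos"]; p=proj(cm,[[s[0],s[1],z] for z in(.242,.116)])*.98; print(p.round(0))
print(atz(cm,np.array([[276,210]])/.98,.07+.046).round(4))
```

```text
[[ 0.5102 -0.1382  0.022 ]] [[ 0.4729 -0.0875  0.022 ]
 [ 0.5648 -0.1054  0.022 ]
 [ 0.4398 -0.2535  0.022 ]]
[[279. 347.]
 [278. 217.]]
[[ 0.4906 -0.2145  0.116 ]]
```

Request:
send_rows --moves '[[[0.0015,-0.003,-0.015,0,0,0,1],[0,0,-0.02,0,0,0,1],[0,0,-0.015,0,0,0,1],[0,0,-0.01,0,0,0,1],[0,0,-0.005,0,0,0,1],[0,0,-0.003,0,0,0,1],[0,0,0,0,0,0,1],[0,0,0,0,0,0,1]]]'

```text
clock: 7.3
tool_pos: [0.4947, -0.2225, 0.1391]
ee_rot: [0.618, 0.787, 0.0, 0.0]
force: [0.5, -0.5, -3.9]
grip_width: 0.0108
finger_force: 44.5
```

Request:
send_rows --moves '[[[0,0,-0.001,0,0,0,1],[0,0,-0.001,0,0,0,1],[0,0,-0.0005,0,0,0,1],[0,0,0,0,0,0,1]]]'

```text
clock: 7.7
tool_pos: [0.4951, -0.2229, 0.138]
ee_rot: [0.618, 0.786, 0.0, 0.001]
force: [-3.9, 1.4, 14.0]
grip_width: 0.0108
finger_force: 46.6
```

Contact with the wood. I'll release gradually, lift, then go above the wheeled rotor.

Request:
send_rows --moves '[[[0,0,0.0005,0,0,0,0.6],[0,0,0,0,0,0,0.3],[0,0,0,0,0,0,0],[0,0,0,0,0,0,-0.2],[0,0,0.02,0,0,0,-0.2],[0,0,0.03,0,0,0,-0.2],[0,0,0.035,0,0,0,-0.2],[0,0,0.03,0,0,0,-0.2],[-0.008,0.035,0,0,0,0,-0.2],[-0.008,0.035,0,0,0,0,-0.2],[-0.008,0.035,0,0,0,0,-0.2],[-0.008,0.035,0,0,0,0,-0.2]]]'

```text
clock: 8.9
tool_pos: [0.4619, -0.0812, 0.2515]
ee_rot: [0.618, 0.786, 0.0, 0.0]
force: [0.6, -0.7, -0.4]
grip_width: 0.051
finger_force: 0.0
```

Request:
send_rows --moves '[[[-0.008,0.035,0,0,0,0,-0.2],[-0.008,0.035,0,0,0,0,-0.2],[-0.008,0.035,0,0,0,0,-0.2],[-0.0085,0.035,0,0,0,0,-0.2],[-0.005,0.018,0,0,0,0,-0.2],[0,0,0,0,0,0,-0.2],[0,0,0,0,0,0,-0.2],[0,0,0,0,0,0,-0.2]]]'

```text
clock: 9.7
tool_pos: [0.4252, 0.075, 0.2515]
ee_rot: [0.618, 0.786, -0.0, 0.0]
force: [-0.1, -0.4, -0.0]
grip_width: 0.0511
finger_force: 0.0
```

Run:
```python
from h import *
im,d=shot("wrist","w4"); shot("scene","s4"); s=manip.state(); print(s["tool_pos"].round(4),s["grip_width"])
_,_,cm=load("w4"); print(proj(cm,[[.4257,.0764,.172]]))
sc=cv2.imread("pics/s4.png")[100:260,240:440]
a=im[:,:,::-1][:,80:480]; b=cv2.resize(sc,(400,320))
o=np.zeros((420,800,3),np.uint8); o[:,:400]=a; o[:320,400:]=b; cv2.imwrite("pics/w4b.png",o)
```

```text
[0.4251 0.0748 0.2515] 0.050932486031306255
[[284.7888887  224.66233193]]
```

View pics/w4b.png

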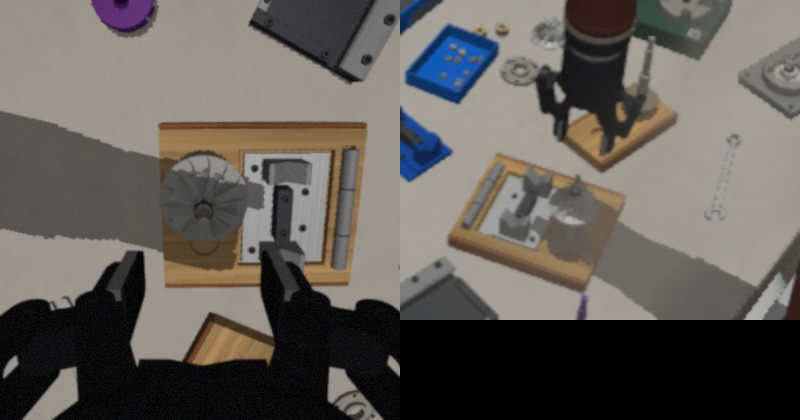

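The bare rotor stands upright in the block. The wheeled rotor's tip is near (204,220) in the left panel, as predicted. I'll grip it by the bare tip, with the fingertips 4 mm above the nut.

Request:
send_rows --moves '[[[0.0005,0.001,-0.02,0,0,0,-0.2],[0,0,-0.02,0,0,0,-0.2],[0,0,-0.02,0,0,0,-0.2],[0,0,-0.015,0,0,0,-0.2],[0,0,-0.0055,0,0,0,-0.2],[0,0,0,0,0,0,0.3],[0,0,0,0,0,0,1],[0,0,0,0,0,0,1],[0,0,0,0,0,0,1],[0,0,0,0,0,0,1]]]' --force 60

```text
clock: 10.8
tool_pos: [0.4258, 0.0766, 0.1719]
ee_rot: [0.618, 0.786, 0.0, 0.001]
force: [-2.3, -0.6, 6.6]
grip_width: 0.0066
finger_force: 59.0
```

Request:
send_rows --moves '[[[0,0,0.005,0,0,0,1],[0,0,0.015,0,0,0,1],[0,0,0.02,0,0,0,1],[0,0,0.02,0,0,0,1],[0.004,-0.01,0.01,0,0,0,1],[0.008,-0.02,0,0,0,0,1],[0.008,-0.02,0,0,0,0,1],[0.008,-0.02,0,0,0,0,1],[0.008,-0.02,0,0,0,0,1],[0.008,-0.02,0,0,0,0,1],[0.008,-0.02,0,0,0,0,1],[0.008,-0.02,0,0,0,0,1]]]'

```text
clock: 12.0
tool_pos: [0.4854, -0.0749, 0.2406]
ee_rot: [0.618, 0.786, -0.0, -0.0]
force: [-0.1, -0.9, -4.4]
grip_width: 0.0066
finger_force: 58.8
```

Request:
send_rows --moves '[[[0.008,-0.02,0,0,0,0,1],[0.008,-0.02,0,0,0,0,1],[0.006,-0.018,0,0,0,0,1],[0.0025,-0.007,0,0,0,0,1],[0,0,0,0,0,0,1],[0,0,0,0,0,0,1],[0,0,0,0,0,0,1],[0,0,0,0,0,0,1]]]'

```text
clock: 12.8
tool_pos: [0.5097, -0.1376, 0.2412]
ee_rot: [0.617, 0.787, 0.0, -0.0]
force: [-0.0, -0.2, -4.6]
grip_width: 0.0069
finger_force: 58.8
```

Run:
```python
from h import *
im,d=shot("wrist","w5"); s=manip.state(); print(s["tool_pos"].round(4),s["grip_width"],s["force"])
P,_=cloud("w5"); m=(P[:,:,2]>.16)&(P[:,:,2]<.20)&(np.hypot(P[:,:,0]-s["tool_pos"][0],P[:,:,1]-s["tool_pos"][1])<.05)
v,u=np.nonzero(m); print(len(u),u.min(),u.max(),v.min(),v.max())
(c,r)=cv2.minEnclosingCircle(np.c_[P[m][:,0],P[m][:,1]].astype(np.float32)); print(c,r)
```

```text
[ 0.5097 -0.1377  0.2412] 0.006355676246580941 [-0.29208449  0.26384507 -4.33382888]
6778 221 344 177 275
(0.5090482831001282, -0.13741877675056458) 0.034745410084724426
```

The wheel hangs straight under the tool, with its fitted circle centred at (.509,-.1374) and radius 34.7 mm. Lowering it.

Request:
send_rows --moves '[[[0.001,-0.001,-0.015,0,0,0,1],[0,0,-0.02,0,0,0,1],[0,0,-0.015,0,0,0,1],[0,0,-0.01,0,0,0,1],[0,0,-0.005,0,0,0,1],[0,0,-0.003,0,0,0,1],[0,0,-0.001,0,0,0,1],[0,0,-0.0005,0,0,0,1],[0,0,-0.0005,0,0,0,1],[0,0,0,0,0,0,1]]]'

```text
clock: 13.85
tool_pos: [0.5113, -0.1396, 0.1719]
ee_rot: [0.618, 0.787, 0.0, 0.001]
force: [-1.3, 0.7, 5.0]
grip_width: 0.0063
finger_force: 59.9
```

Request:
send_rows --moves '[[[0,0,0,0,0,0,0.6],[0,0,0,0,0,0,0.3],[0,0,0,0,0,0,0],[0,0,0,0,0,0,0],[0,0,0.02,0,0,0,0],[0,0,0.03,0,0,0,0],[0,0,0.03,0,0,0,0],[0,0.035,0,0,0,0,0],[0,0.045,0,0,0,0,0],[0,0.045,0,0,0,0,0],[0,0.045,0,0,0,0,0],[0,0.03,0,0,0,0,-0.2]]]'

```text
clock: 15.05
tool_pos: [0.5105, 0.0632, 0.2512]
ee_rot: [0.617, 0.787, 0.0, -0.0]
force: [0.9, 0.4, -0.0]
grip_width: 0.0513
finger_force: 0.0
```

Request:
send_rows --moves '[[[0,0,-0.04,0,0,0,-0.2],[0,0,-0.04,0,0,0,-0.2],[0,0,-0.03,0,0,0,-0.2],[0,0,0,0,0,0,-0.2],[0,0,0,0,0,0,-0.2],[0,0,0,0,0,0,-0.2]]]'

```text
clock: 15.65
tool_pos: [0.5122, 0.0605, 0.1428]
ee_rot: [0.618, 0.786, 0.001, 0.001]
force: [-0.2, -0.0, 0.3]
grip_width: 0.0514
finger_force: 0.0
```

Run:
```python
from h import *
im,d=shot("wrist","w6"); shot("scene","s6"); s=manip.state(); print(s["tool_pos"].round(4),R.from_quat(s["ee_rot"]).as_euler("xyz",degrees=True))
sc=cv2.imread("pics/s6.png")[100:260,240:440]
o=np.zeros((420,800,3),np.uint8); o[:,:560]=im[:,:,::-1]; o[:192,560:]=cv2.resize(sc,(240,192)); cv2.imwrite("pics/w6b.png",o)
```

```text
[0.5121 0.0605 0.1427] [1.79837381e+02 4.30861477e-02 1.03712593e+02]
```

View pics/w6b.png

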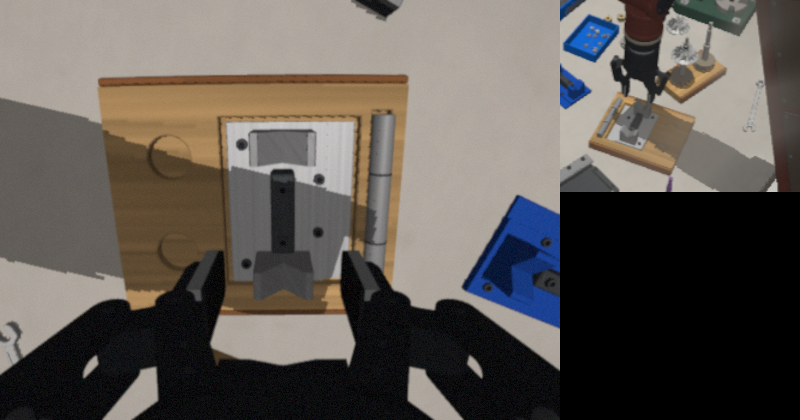

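Both rotors stand in the block. The grip bar is centred at (283,212), between the fingers.

Run:
```python
from h import *
_,_,cm=load("w6")
print("bar",atz(cm,[[283,170],[283,249]],.044).round(4)); print("bores",atz(cm,[[169,157],[180,250]],.022).round(4)); print("arbor",atz(cm,[[384,112],[378,258]],.031).round(4))
```

```text
bar [[0.5047 0.0912 0.044 ]
 [0.5176 0.0383 0.044 ]]
bores [[0.4256 0.0777 0.022 ]
 [0.4444 0.01   0.022 ]]
arbor [[0.5604 0.1422 0.031 ]
 [0.5884 0.0425 0.031 ]]
```

Request:
send_rows --moves '[[[-0.0005,0,-0.03,0,0,0,-0.2],[0,0,-0.03,0,0,0,-0.2],[0,0,-0.02,0,0,0,-0.2],[0,0,-0.01,0,0,0,-0.2],[0,0,-0.0065,0,0,0,-0.2],[0,0,0,0,0,0,-0.2],[0,0,0,0,0,0,-0.2]]]'

```text
clock: 16.45
tool_pos: [0.5111, 0.0606, 0.0455]
ee_rot: [0.618, 0.787, 0.0, 0.001]
force: [-0.1, 0.5, -0.5]
grip_width: 0.0513
finger_force: 0.0
```

Request:
send_rows --moves '[[[-0.0005,0.0025,0,0,0,0,-0.2],[0,0,0,0,0,0,0.1],[0,0,0,0,0,0,0.4],[0,0,0,0,0,0,1],[0,0,0,0,0,0,1],[0,0,0,0,0,0,1],[0,0,0,0,0,0,1]]]' --force 100

```text
clock: 17.15
tool_pos: [0.5103, 0.0632, 0.0452]
ee_rot: [0.617, 0.787, 0.0, 0.0]
force: [-1.8, 0.7, 7.7]
grip_width: 0.0139
finger_force: 98.8
```

Request:
send_rows --moves '[[[0,0,0.005,0,0,0,1],[0,0,0.01,0,0,0,1],[0,0,0.02,0,0,0,1],[0,0,0.03,0,0,0,1],[0,0,0.03,0,0,0,1],[0,0,0.02,0,0,0,1],[0,0,0,0,0,0,1],[0,0,0,0,0,0,1],[0,0,0,0,0,0,1]]]'

```text
clock: 18.05
tool_pos: [0.5088, 0.0632, 0.1582]
ee_rot: [0.618, 0.787, -0.001, -0.001]
force: [0.7, 0.0, -4.9]
grip_width: 0.014
finger_force: 98.2
```

Request:
send_rows --moves '[[[-0.001,0.01,0.01,0,0,-3,1],[-0.002,0.02,0.02,0,0,-4.5,1],[-0.002,0.02,0.02,0,0,-4.5,1],[-0.002,0.02,0.02,0,0,-4.5,1],[-0.002,0.02,0,0,0,-4.5,1],[-0.002,0.02,0,0,0,-3,1],[0,0.01,0,0,0,-1.7,1],[0,0,0,0,0,0,1],[0,0,0,0,0,0,1],[0,0,0,0,0,0,1]]]'

```text
clock: 19.05
tool_pos: [0.4986, 0.1825, 0.2289]
ee_rot: [0.777, 0.63, -0.001, -0.0]
force: [0.5, 0.2, -5.4]
grip_width: 0.0139
finger_force: 98.2
```

Run:
```python
from h import *
im,d=shot("wrist","w7"); s=manip.state(); print(s["tool_pos"].round(4),R.from_quat(s["ee_rot"]).as_euler("xyz",degrees=True))
cv2.imwrite("pics/w7b.png",cv2.resize(im[:,:,::-1],(800,600),interpolation=cv2.INTER_CUBIC))
```

```text
[0.4987 0.1825 0.2291] [-1.79955304e+02  3.12654289e-02  7.80084239e+01]
```

View pics/w7b.png

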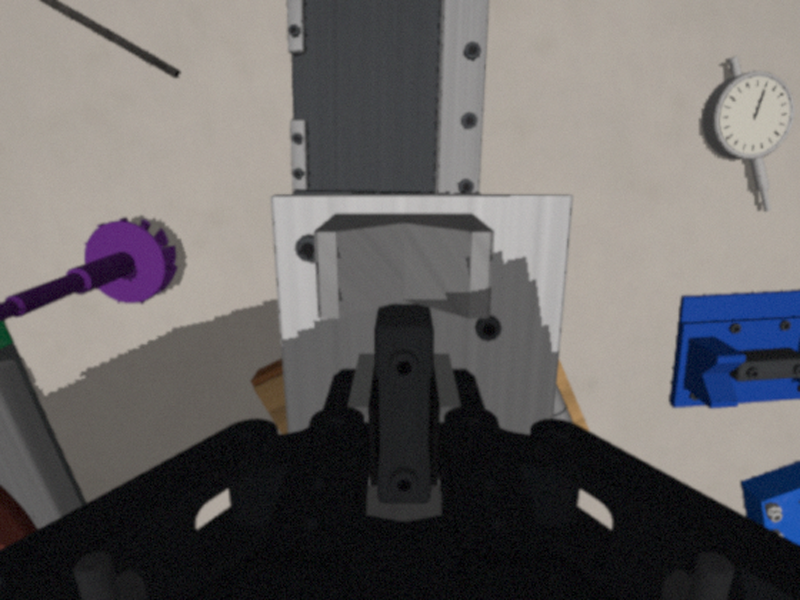

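The held plate has its far edge from (273,196) to (572,196). The base's hook bar front edge runs from (443,0) to (436,190), and the bar's rear edge from (488,0) to (480,190). The lugs' inner faces are near x=304.

Run:
```python
from h import *
im,d,cm=load("w7"); s=manip.state(); t=s["tool_pos"]; Rt=R.from_quat(s["ee_rot"]).as_matrix()
f=lambda L,z: atz(cm,(np.array(L,float)+.5)*.7-.5,z)
q=f([(273,196),(572,196)],t[2]-.0322+.008); print("plate corners in tool",((q-t)@Rt).round(4))
q=f([(404,367),(404,485)],t[2]-.0322+.031); print("bar screws in tool",((q-t)@Rt).round(4))
for n,L,z in [("hookfront",[(443,4),(436,190)],.034),("hookrear",[(488,4),(480,190)],.034),("lug in",[(304,4),(306,188)],.019),("lugout",[(288,4),(292,188)],.019),("screws",[(472,50),(469,120),(466,186)],.034)]:
    p=f(L,z); e=p[0]-p[-1]; print(n,p.round(4).tolist(),"yaw",np.degrees(np.arctan2(-e[0],e[1])).round(2))
P,_=cloud("w7"); 
for u,v in[(460,90),(370,80),(298,160)]: print(P[int(v*.7),int(u*.7)].round(4))
im=im[:,:,::-1]
```

```text
plate corners in tool [[ 0.0578 -0.0389  0.0242]
 [ 0.058   0.0478  0.0241]]
bar screws in tool [[ 0.0146 -0.0009  0.0012]
 [-0.0226 -0.0009  0.0012]]
hookfront [[0.552, 0.3301, 0.034], [0.5274, 0.226, 0.034]] yaw -13.3
hookrear [[0.5777, 0.3249, 0.034], [0.5545, 0.2203, 0.034]] yaw -12.5
lug in [[0.4712, 0.3519, 0.019], [0.4447, 0.244, 0.019]] yaw -13.79
lugout [[0.4616, 0.3541, 0.019], [0.4356, 0.246, 0.019]] yaw -13.52
screws [[0.564, 0.302, 0.034], [0.5552, 0.2631, 0.034], [0.5463, 0.2246, 0.034]] yaw -12.89
[0.5538 0.2824 0.0293]
[0.5006 0.3015 0.0097]
[0.4434 0.2625 0.0177]
```

The base is at about (.500,.295) with yaw -13°: hook-to-lug distance is 84.1 mm against 84 expected, and the screw pattern is symmetric. The plate's origin sits in the tool at (-3,-1,32) mm. I'll traverse above the approach point, pitch the tongue down 12° and look.

Request:
send_rows --moves '[[[-0.0017,0.01,0,0,0,-0.2,1],[-0.0033,0.02,0,0,0,-0.2,1],[-0.0033,0.02,0,0,0,-0.2,1],[-0.0033,0.02,-0.01,0,0,-0.2,1],[-0.0033,0.02,-0.02,0.675,2.92,-0.2,1],[-0.0033,0.02,-0.02,0.675,2.92,0,1],[-0.0013,0.0106,-0.02,0.675,2.92,0,1],[0,0,-0.02,0.675,2.93,0,1],[0,0,-0.02,0,0,0,1],[0,0,0,0,0,0,1],[0,0,0,0,0,0,1],[0,0,0,0,0,0,1]]]'

```text
clock: 20.3
tool_pos: [0.4799, 0.3042, 0.1209]
ee_rot: [0.778, 0.619, -0.064, -0.082]
force: [0.8, -0.1, -4.4]
grip_width: 0.0136
finger_force: 98.5
```

```bash
cat >> h.py <<'E'
def tcp_in_base(s,o=(.5002,.2952),yaw=-13,off=(-.003,-.001,.0322)):
    B=R.from_euler("z",yaw,degrees=True).as_matrix(); Rt=R.from_quat(s["ee_rot"]).as_matrix()
    Pl=np.c_[Rt[:,1],Rt[:,0],-Rt[:,2]]   # plate axes x=tool y, y=tool x
    p=s["tool_pos"]+Rt@np.array(off)
    return ((p-[*o,0])@B).round(4), np.degrees(R.from_matrix(B.T@Pl).as_rotvec()).round(2)
E
python3 - <<'E'
from h import *
im,d=shot("wrist","w8"); s=manip.state(); print(s["tool_pos"].round(4),tcp_in_base(s))
cv2.imwrite("pics/w8b.png",cv2.resize(im[:,:,::-1],(800,600),interpolation=cv2.INTER_CUBIC))
E
```

```text
[0.48   0.3042 0.121 ] (array([-0.0294,  0.0012,  0.0897]), array([ 0.08, 11.88,  0.04]))
```

View pics/w8b.png

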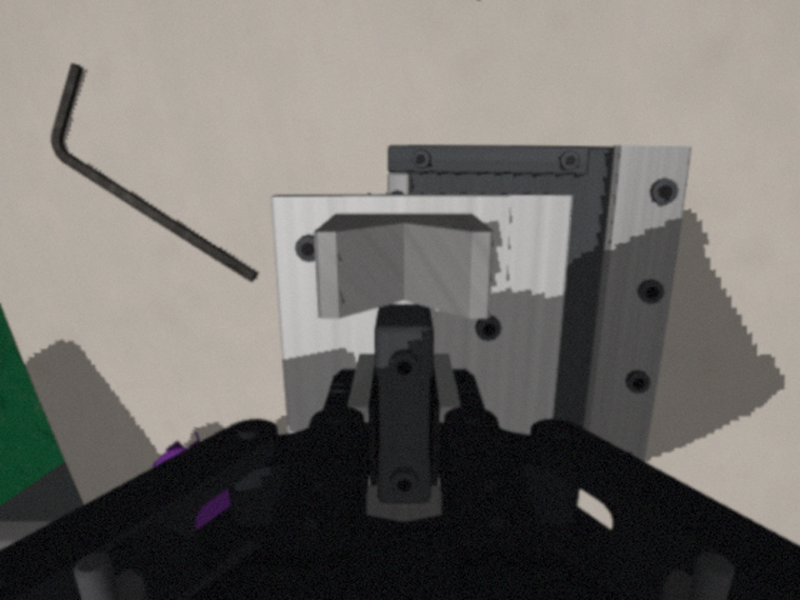

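The pitched plate is held securely. The base's hook bar front edge starts at (615,147), its screws are at (664,191), (651,292) and (637,381), and the far rail's inner edge is near y=173. I'll check these in the base frame.

Run:
```python
from h import *
im,d,cm=load("w8"); B=R.from_euler("z",-13,degrees=True).as_matrix()
f=lambda L,z: ((atz(cm,(np.array(L,float)+.5)*.7-.5,z)-[.5002,.2952,0])@B*1000).round(1).tolist()
print("screws",f([(664,191),(651,292),(637,381)],.034)); print("hook front",f([(613,150),(602,290)],.034)); print("hook rear",f([(691,148),(668,320)],.034))
print("rail inner",f([(412,173),(560,174)],.022)); print("lug corner",f([(408,176)],.019)); print("rail screws",f([(421,159),(570,160)],.024))
P,_=cloud("w8")
for u,v in[(640,230),(500,155),(500,185),(398,185)]: print(((P[int(v*.7),int(u*.7)]-[.5002,.2952,0])@B*1000).round(1))
```

```text
screws [[60.5, 61.3, 34.0], [60.6, 21.3, 34.0], [60.1, -17.8, 34.0]]
hook front [[40.3, 76.2, 34.0], [41.6, 21.1, 34.0]]
hook rear [[68.3, 77.4, 34.0], [68.7, 10.0, 34.0]]
rail inner [[-39.9, 66.2, 22.0], [22.5, 66.5, 22.0]]
lug corner [[-42.2, 64.8, 19.0]]
rail screws [[-35.6, 72.1, 24.0], [25.8, 72.2, 24.0]]
[54.6 45.4 29.6]
[-2.3 74.1 20.8]
[-2.  61.2 10.5]
[-47.2  61.   18.6]
```

The base estimate holds within 1.5 mm, with the screws at ±20/±60 shifted +1.5 in y. I'll descend to the insertion height.

Request:
send_rows --moves '[[[0,0,-0.02,0,0,0,1],[0,0,-0.02,0,0,0,1],[0,0,-0.015,0,0,0,1],[0,0,-0.008,0,0,0,1],[0,0,-0.003,0,0,0,1],[0,0,0,0,0,0,1],[0,0,0,0,0,0,1],[0,0,0,0,0,0,1]]]'

```text
clock: 21.15
tool_pos: [0.4799, 0.304, 0.0543]
ee_rot: [0.778, 0.619, -0.064, -0.082]
force: [-1.1, -0.3, -4.6]
grip_width: 0.014
finger_force: 98.6
```

```bash
sed -i 's/o=(.5002,.2952)/o=(.4998,.2968)/' h.py
python3 - <<'E'
from h import *
s=manip.state(); print(s["tool_pos"].round(4),tcp_in_base(s),s["force"].round(1))
E
```

```text
[0.4799 0.304  0.0543] (array([-0.0287, -0.0005,  0.023 ]), array([ 0.05, 11.94,  0.03])) [-1.1 -0.3 -4.6]
```

Slide along base +x by 26 mm.

Request:
send_rows --moves '[[[0.0049,-0.0011,0,0,0,0,1],[0.0049,-0.0011,0,0,0,0,1],[0.0049,-0.0011,0,0,0,0,1],[0.0039,-0.0009,0,0,0,0,1],[0.0039,-0.0009,0,0,0,0,1],[0.0029,-0.0007,0,0,0,0,1],[0,0,0,0,0,0,1],[0,0,0,0,0,0,1],[0,0,0,0,0,0,1]]]'

```text
clock: 22.05
tool_pos: [0.5045, 0.298, 0.0535]
ee_rot: [0.778, 0.619, -0.065, -0.082]
force: [0.1, -0.6, -5.2]
grip_width: 0.0141
finger_force: 98.6
```

Run:
```python
from h import *
s=manip.state(); print(s["tool_pos"].round(4),tcp_in_base(s),s["force"].round(1),s["torque"].round(2))
```

```text
[0.5045 0.298  0.0535] (array([-0.0033, -0.0008,  0.0222]), array([ 0.  , 12.01,  0.03])) [ 0.1 -0.6 -5.2] [-0.06 -0.42 -0.  ]
```

Request:
send_rows --moves '[[[0.0019,-0.0005,0,0,0,0,1],[0.0019,-0.0005,0,0,0,0,1],[0.001,-0.0002,0,0,0,0,1],[0.001,-0.0002,0,0,0,0,1],[0,0,0,0,0,0,1],[0,0,0,0,0,0,1]]]'

```text
clock: 22.65
tool_pos: [0.5105, 0.2965, 0.0535]
ee_rot: [0.778, 0.619, -0.065, -0.082]
force: [1.0, 0.4, -4.5]
grip_width: 0.0134
finger_force: 98.6
```

Run:
```python
from h import *
s=manip.state(); print(s["tool_pos"].round(4),tcp_in_base(s),s["force"].round(1),s["torque"].round(2))
```

```text
[0.5105 0.2965 0.0535] (array([ 0.0028, -0.0008,  0.0222]), array([1.000e-02, 1.201e+01, 2.000e-02])) [ 1.   0.4 -4.5] [-0.1  -0.42 -0.01]
```

Request:
send_rows --moves '[[[0.001,-0.0002,0,0,0,0,1],[0.001,-0.0002,0,0,0,0,1],[0,0,0,0,0,0,1],[0,0,0,0,0,0,1]]]'

```text
clock: 23.05
tool_pos: [0.5119, 0.2963, 0.0535]
ee_rot: [0.778, 0.619, -0.065, -0.082]
force: [-3.1, 1.5, -3.5]
grip_width: 0.014
finger_force: 98.7
```

Run:
```python
from h import *
s=manip.state(); print(s["tool_pos"].round(4),tcp_in_base(s),s["force"].round(1),s["torque"].round(2))
```

```text
[0.5119 0.2963 0.0535] (array([ 0.0042, -0.0008,  0.0222]), array([ 0.  , 12.07,  0.03])) [-3.1  1.5 -3.5] [ 0.34  0.55 -0.16]
```

The rear wall is felt at ox of about 4 mm (expected 3.3), so the frame is right. I'll back off 2.7 mm and lower the front about the tongue tip.

Request:
send_rows --moves '[[[-0.0026,0.0006,0,0,0,0,1],[0,0,0,0,0,0,1],[-0.00105,0.00024,-0.00115,-0.3375,-1.46,0,1],[-0.00105,0.00024,-0.00115,-0.3375,-1.46,0,1],[-0.00098,0.00023,-0.0012,-0.3375,-1.46,0,1],[-0.00098,0.00023,-0.0012,-0.3375,-1.46,0,1],[-0.00093,0.00021,-0.0012,-0.3375,-1.46,0,1],[-0.00093,0.00021,-0.0012,-0.3375,-1.46,0,1],[0,0,0,0,0,0,1],[0,0,0,0,0,0,1]]]'

```text
clock: 24.05
tool_pos: [0.5042, 0.2982, 0.0467]
ee_rot: [0.782, 0.623, -0.016, -0.021]
force: [0.6, -0.8, -4.8]
grip_width: 0.0141
finger_force: 98.6
```

Run:
```python
from h import *
s=manip.state(); print(s["tool_pos"].round(4),tcp_in_base(s),s["force"].round(1),s["torque"].round(2))
```

```text
[0.5042 0.2982 0.0467] (array([ 0.0013, -0.0007,  0.0146]), array([0.01, 3.02, 0.03])) [ 0.6 -0.8 -4.8] [ 0.01 -0.19 -0.01]
```

Request:
send_rows --moves '[[[-0.00085,0.0002,-0.0013,-0.3375,-1.46,0,1],[-0.00085,0.0002,-0.0013,-0.3375,-1.47,0,1],[0,0,-0.001,0,0,0,1],[0,0,-0.0005,0,0,0,1],[0,0,0,0,0,0,1],[0,0,0,0,0,0,1]]]'

```text
clock: 24.65
tool_pos: [0.5028, 0.2985, 0.0423]
ee_rot: [0.783, 0.623, 0.0, -0.0]
force: [0.6, 0.9, -4.9]
grip_width: 0.0134
finger_force: 98.6
```

Run:
```python
from h import *
s=manip.state(); print(s["tool_pos"].round(4),tcp_in_base(s),s["force"].round(1),s["torque"].round(2))
```

```text
[0.5028 0.2985 0.0423] (array([ 0.0015, -0.0007,  0.0101]), array([0.01, 0.01, 0.  ])) [ 0.6  0.9 -4.9] [-0.02 -0.04  0.05]
```

Nearly on the floor. A touch lower, then release and lift.

Request:
send_rows --moves '[[[0,0,-0.0005,0,0,0,1],[0,0,-0.0005,0,0,0,1],[0,0,0,0,0,0,1],[0,0,0,0,0,0,0.4],[0,0,0,0,0,0,0],[0,0,0,0,0,0,-0.2],[0,0,0,0,0,0,-0.2],[0,0,0.02,0,0,0,-0.2],[0,0,0.04,0,0,0,-0.2],[0,0,0.05,0,0,0,-0.2],[0,0,0.05,0,0,0,-0.2],[0,0,0,0,0,0,-0.2]]]'

```text
clock: 25.85
tool_pos: [0.5056, 0.3001, 0.2084]
ee_rot: [0.782, 0.623, 0.005, 0.001]
force: [0.8, 0.8, -0.0]
grip_width: 0.0513
finger_force: 0.0
```

Request:
send_rows --moves '[[[0.0,-0.04,0,0,0,0,-0.2],[0.0,-0.04,0,0,0,0,-0.2],[0,0,0,0,0,0,-0.2],[0,0,0,0,0,0,-0.2],[0,0,0,0,0,0,-0.2]]]'

```text
clock: 26.35
tool_pos: [0.5024, 0.2191, 0.2012]
ee_rot: [0.782, 0.623, 0.0, -0.0]
force: [-0.2, 1.1, -0.7]
grip_width: 0.0515
finger_force: 0.0
```

Run:
```python
from h import *
im,d=shot("wrist","w9"); s=manip.state(); print(s["tool_pos"].round(4),s["force"].round(1))
cv2.imwrite("pics/w9b.png",cv2.resize(im[:300,:][:,:,::-1],(800,428),interpolation=cv2.INTER_CUBIC))
P,_=cloud("w9"); B=R.from_euler("z",-13,degrees=True).as_matrix(); Q=((P-[.4998,.2968,0])@B)*1000
for x,y in [(-33,0),(-33,50),(-33,-40),(28,0),(28,40),(0,0),(0,20)]:
    m=np.hypot(Q[:,:,0]-x,Q[:,:,1]-y)<3; print((x,y),m.sum(),np.nanmedian(Q[m][:,2]).round(1) if m.any() else None)
```

```text
[0.5024 0.2193 0.2012] [-0.   0.2 -0.2]
(-33, 0) 40 18.0
(-33, 50) 39 18.0
(-33, -40) 38 17.9
(28, 0) 39 17.8
(28, 40) 46 17.9
(0, 0) 49 40.7
(0, 20) 46 44.3
```

View pics/w9b.png

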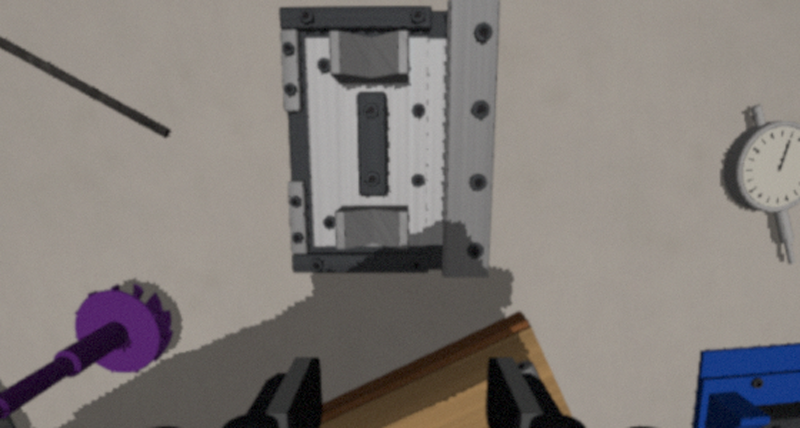

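The plate lies flat at 18 mm everywhere, inside the lugs and under the bar. Bar screws show at (372,110) and (372,180). Next I'll measure its pose and go over the arbor.

Run:
```python
from h import *
im,d,cm=load("w9"); B=R.from_euler("z",-13,degrees=True).as_matrix()
f=lambda L,z: (atz(cm,(np.array(L,float)+.5)*.7-.5,z))
for n,L,z in [("barscrews",[(372,110),(372,180)],.041),("bar",[(358,94),(386,94),(389,193),(361,193)],.041),("hook screws",[(482,32),(480,109),(478,182),(475,251)],.034)]:
    p=f(L,z); print(n,p.mean(0).round(4),((p-[.4998,.2968,0])@B*1000).round(1).tolist())
```

```text
barscrews [0.5014 0.2962 0.041 ] [[1.9, 18.3, 41.0], [1.4, -18.8, 41.0]]
bar [0.5023 0.2965 0.041 ] [[-5.4, 26.5, 41.0], [9.6, 26.5, 41.0], [10.8, -26.0, 41.0], [-4.8, -25.9, 41.0]]
hook screws [0.5594 0.2827 0.034 ] [[61.0, 59.2, 34.0], [61.2, 19.6, 34.0], [61.5, -20.1, 34.0], [61.3, -60.1, 34.0]]
```

Request:
send_rows --moves '[[[0.012,-0.024,0,0,0,4.5,-0.2],[0.012,-0.024,0,0,0,4.5,-0.2],[0.012,-0.024,0,0,0,4.5,-0.2],[0.012,-0.024,0,0,0,4.5,-0.2],[0.012,-0.024,0,0,0,4.5,-0.2],[0.0146,-0.0214,-0.03,0,0,4.1,-0.2],[0,0,-0.04,0,0,0,-0.2],[0,0,0,0,0,0,-0.2],[0,0,0,0,0,0,-0.2],[0,0,0,0,0,0,-0.2]]]'

```text
clock: 27.4
tool_pos: [0.5778, 0.078, 0.1331]
ee_rot: [0.618, 0.786, 0.001, 0.001]
force: [-0.3, -1.0, -0.3]
grip_width: 0.0512
finger_force: 0.0
```

Run:
```python
from h import *
im,d=shot("wrist","w10"); s=manip.state(); print(s["tool_pos"].round(4),R.from_quat(s["ee_rot"]).as_euler("xyz",degrees=True))
cv2.imwrite("pics/w10b.png",cv2.resize(im[:,:,::-1],(800,600),interpolation=cv2.INTER_CUBIC))
```

```text
[0.578  0.0779 0.1334] [1.79838112e+02 2.92468764e-02 1.03683076e+02]
```

View pics/w10b.png

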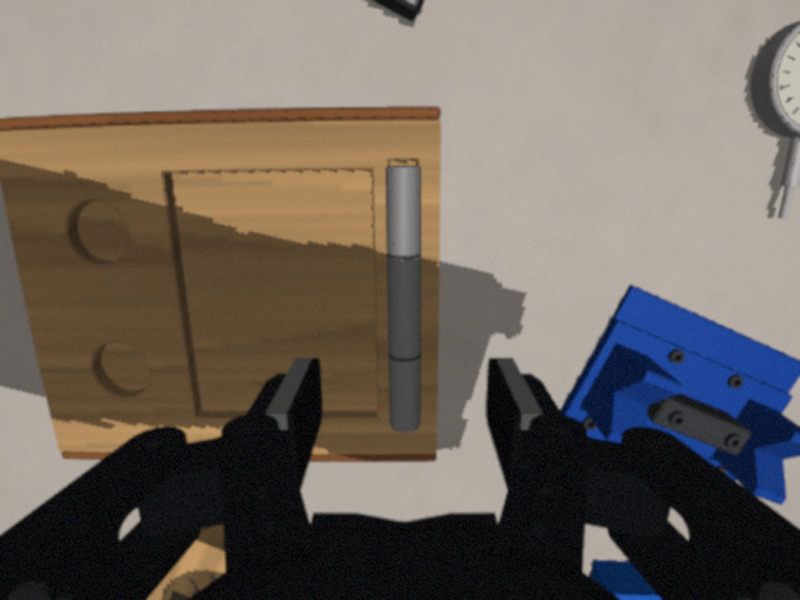

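The arbor runs from (403,166) to (405,430), centred between the pads.

Run:
```python
from h import *
im,d,cm=load("w10")
f=lambda L,z: (atz(cm,(np.array(L,float)+.5)*.7-.5,z))
p=f([(403,166),(404,430)],.032); print(p.round(4),p.mean(0).round(4),np.linalg.norm(p[0]-p[1])); s=manip.state()
print("in tool",((p-s["tool_pos"])@R.from_quat(s["ee_rot"]).as_matrix()).round(4))
```

```text
[[0.5617 0.1412 0.032 ]
 [0.5929 0.0154 0.032 ]] [0.5773 0.0783 0.032 ] 0.12960148770500063
in tool [[ 0.0654 -0.0012  0.1013]
 [-0.0642 -0.0007  0.1014]]
```

Request:
send_rows --moves '[[[-0.001,0,-0.03,0,0,0,-0.2],[0,0,-0.03,0,0,0,-0.2],[0,0,-0.015,0,0,0,-0.2],[0,0,-0.008,0,0,0,-0.2],[0,0,-0.005,0,0,0,-0.2],[0,0,0,0,0,0,-0.2],[0,0,0,0,0,0,0.2],[0,0,0,0,0,0,0.4],[0,0,0,0,0,0,0.6],[0,0,0,0,0,0,1],[0,0,0,0,0,0,1],[0,0,0,0,0,0,1]]]' --force 50

```text
clock: 28.65
tool_pos: [0.5782, 0.0774, 0.0446]
ee_rot: [0.618, 0.786, 0.002, 0.002]
force: [4.4, 1.9, 3.2]
grip_width: 0.0134
finger_force: 49.7
```

Request:
send_rows --moves '[[[0,0,0.005,0,0,0,1],[0,0,0.01,0,0,0,1],[0,0,0.02,0,0,0,1],[0,0,0.03,0,0,0,1],[0,0,0.03,0,0,0,1],[0,0,0,0,0,0,1],[0,0,0,0,0,0,1],[0,0,0,0,0,0,1]]]'

```text
clock: 29.45
tool_pos: [0.5749, 0.0771, 0.1374]
ee_rot: [0.618, 0.786, -0.001, -0.001]
force: [-0.9, 0.5, -1.8]
grip_width: 0.014
finger_force: 49.0
```

Request:
send_rows --moves '[[[-0.0073,0.0219,0.005,0,0,-2.67,1],[-0.0073,0.0219,0,0,0,-2.67,1],[-0.0073,0.0219,0,0,0,-2.67,1],[-0.0073,0.0219,0,0,0,-2.67,1],[-0.0073,0.0219,0,0,0,-2.67,1],[-0.0073,0.0219,0,0,0,-2.67,1],[-0.0073,0.0219,0,0,0,-2.67,1],[-0.0073,0.0219,0,0,0,-2.67,1],[-0.0073,0.0219,0,0,0,-2.67,1],[-0.0076,0.022,0,0,0,-2.67,1],[0,0,0,0,0,0,1],[0,0,0,0,0,0,1]]]'

```text
clock: 30.65
tool_pos: [0.5018, 0.296, 0.1422]
ee_rot: [0.783, 0.623, -0.001, -0.0]
force: [0.0, -0.3, -2.3]
grip_width: 0.0139
finger_force: 49.0
```

Request:
send_rows --moves '[[[0,0,-0.02,0,0,0,1],[0,0,0,0,0,0,1],[0,0,0,0,0,0,1]]]'

```text
clock: 30.95
tool_pos: [0.5024, 0.2952, 0.1229]
ee_rot: [0.783, 0.622, -0.001, -0.0]
force: [-0.1, -0.8, -1.3]
grip_width: 0.0137
finger_force: 49.0
```

Run:
```python
from h import *
im,d=shot("wrist","w11"); s=manip.state(); print(s["tool_pos"].round(4),R.from_quat(s["ee_rot"]).as_euler("xyz",degrees=True))
cv2.imwrite("pics/w11b.png",cv2.resize(im[:,:,::-1],(800,600),interpolation=cv2.INTER_CUBIC))
```

```text
[0.5028 0.2956 0.1235] [-1.79981868e+02  1.75954902e-02  7.68887202e+01]
```

View pics/w11b.png

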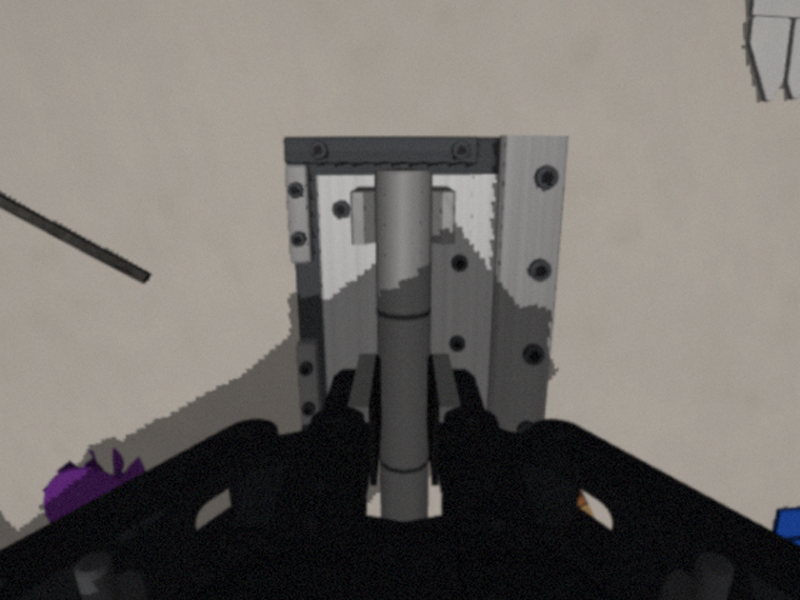

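The arbor (x=404) sits centred over the V-block (352 to 456, centre 404). Lowering it into the Vs.

Request:
send_rows --moves '[[[0,0,-0.02,0,0,0,1],[0,0,-0.015,0,0,0,1],[0,0,-0.01,0,0,0,1],[0,0,-0.005,0,0,0,1],[0,0,-0.003,0,0,0,1],[0,0,-0.001,0,0,0,1],[0,0,0,0,0,0,1],[0,0,0,0,0,0,1]]]'

```text
clock: 31.8
tool_pos: [0.5027, 0.2963, 0.0698]
ee_rot: [0.783, 0.622, 0.0, 0.0]
force: [-1.8, -0.0, 1.7]
grip_width: 0.0136
finger_force: 49.4
```

Request:
send_rows --moves '[[[0,0,-0.0007,0,0,0,1],[0,0,0,0,0,0,1],[0,0,0,0,0,0,0.6],[0,0,0,0,0,0,0.4],[0,0,0,0,0,0,0.1],[0,0,0,0,0,0,0],[0,0,0,0,0,0,0],[0,0,0.02,0,0,0,0],[0,0,0.03,0,0,0,0],[0,0,0.04,0,0,0,-0.2],[0,-0.04,0.03,0,0,0,-0.2],[0,-0.04,0.03,0,0,0,-0.2]]]'

```text
clock: 33.0
tool_pos: [0.5026, 0.2159, 0.22]
ee_rot: [0.782, 0.623, 0.0, 0.0]
force: [0.6, -0.3, 0.5]
grip_width: 0.0514
finger_force: 0.0
```

Request:
send_rows --moves '[[[0,0,0,0,0,0,-0.2],[0,0,0,0,0,0,-0.2],[0,0,0,0,0,0,-0.2]]]'

```text
clock: 33.3
tool_pos: [0.5023, 0.2166, 0.2179]
ee_rot: [0.783, 0.622, -0.0, -0.0]
force: [0.1, -0.7, -0.0]
grip_width: 0.0509
finger_force: 0.0
```

Run:
```python
from h import *
im,d=shot("wrist","w12"); s=manip.state(); print(s["tool_pos"].round(4),R.from_quat(s["ee_rot"]).as_euler("xyz",degrees=True))
P,_=cloud("w12"); B=R.from_euler("z",-13,degrees=True).as_matrix(); Q=((P-[.4998,.2968,0])@B)*1000
m=(Q[:,:,2]>52)&(abs(Q[:,:,0])<30)&(abs(Q[:,:,1])<90)
q=Q[m]; print(m.sum(),q.min(0).round(1),q.max(0).round(1))
for y in(-45,-20,0,20,45):
    k=q[abs(q[:,1]-y)<4]; print(y,np.median(k[:,0]).round(1),np.percentile(k[:,2],95).round(1))
```

```text
[0.5021 0.2168 0.2176] [-1.79909604e+02  2.60494760e-02  7.69686115e+01]
25489 [-30.  -89.8  52. ] [ 30.   65.6 295.7]
-45 2.1 59.5
-20 2.1 59.6
0 2.0 59.8
20 1.9 59.8
45 1.9 59.3
```

The arbor lies level (top 59.5 mm against 59 expected), straight and centred, so step 3 looks done. Now back to the wheeled rotor.

Request:
send_rows --moves '[[[0.0009,-0.036,0.01,0,0,2.67,-0.2],[0.0009,-0.036,0.01,0,0,2.67,-0.2],[0.0009,-0.036,0.005,0,0,2.67,-0.2],[0.0009,-0.036,0,0,0,2.67,-0.2],[0.0009,-0.036,0,0,0,2.67,-0.2],[0.0009,-0.036,0,0,0,2.67,-0.2],[0.0009,-0.036,0,0,0,2.67,-0.2],[0.0009,-0.036,0,0,0,2.67,-0.2],[0.0009,-0.036,0,0,0,2.67,-0.2],[0.0009,-0.032,0,0,0,2.67,-0.2],[0,0,0,0,0,0,-0.2],[0,0,0,0,0,0,-0.2]]]'

```text
clock: 34.55
tool_pos: [0.5115, -0.1393, 0.2425]
ee_rot: [0.619, 0.786, -0.0, -0.001]
force: [-0.0, 0.7, 0.2]
grip_width: 0.0513
finger_force: 0.0
```

Run:
```python
from h import *
im,d=shot("wrist","w13"); s=manip.state(); print(s["tool_pos"].round(4),R.from_quat(s["ee_rot"]).as_euler("xyz",degrees=True))
P,_=cloud("w13"); m=(P[:,:,2]>.115)&(P[:,:,2]<.145)&(np.hypot(P[:,:,0]-.5108,P[:,:,1]+.139)<.05)
print(m.sum(),cv2.minEnclosingCircle(np.c_[P[m][:,0],P[m][:,1]].astype(np.float32)))
_,_,cm=load("w13"); print(proj(cm,[[.5108,-.139,.172],[.4948,-.2205,.172]]))
cv2.imwrite("pics/w13b.png",cv2.resize(im[:,:,::-1],(800,600)))
```

```text
[ 0.5115 -0.1387  0.2428] [-1.79931485e+02 -8.52239357e-02  1.03621758e+02]
4490 ((0.5108150839805603, -0.13892240822315216), 0.03321647271513939)
[[282.62258185 231.01997827]
 [229.33445961 340.08999782]]
```

View pics/w13b.png

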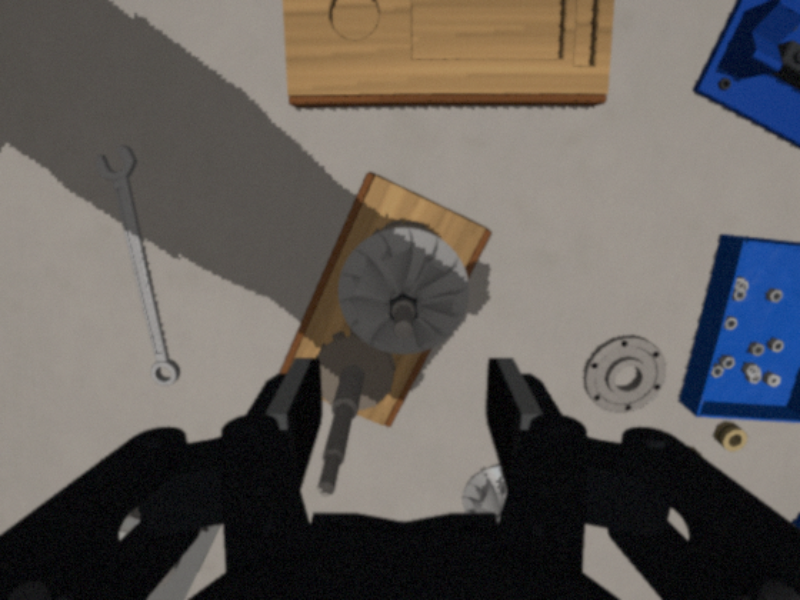

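The wheeled tip is at (403,327), as predicted. From here I'll check numerically, without more pictures.

Request:
send_rows --moves '[[[-0.0005,0,-0.02,0,0,0,-0.2],[0,0,-0.02,0,0,0,-0.2],[0,0,-0.02,0,0,0,-0.2],[0,0,-0.011,0,0,0,-0.2],[0,0,0,0,0,0,-0.1],[0,0,0,0,0,0,0.3],[0,0,0,0,0,0,1],[0,0,0,0,0,0,1],[0,0,0,0,0,0,1],[0,0,0,0,0,0,1]]]' --force 60

```text
clock: 35.6
tool_pos: [0.5115, -0.1401, 0.1737]
ee_rot: [0.618, 0.786, 0.0, 0.001]
force: [-2.7, 0.2, 6.1]
grip_width: 0.0065
finger_force: 59.0
```

Request:
send_rows --moves '[[[0,0,0.005,0,0,0,1],[0,0,0.015,0,0,0,1],[0,0,0.02,0,0,0,1],[0,0,0.02,0,0,0,1],[0,0,0.01,0,0,0,1],[0,0,0,0,0,0,1],[0,0,0,0,0,0,1]]]'

```text
clock: 36.3
tool_pos: [0.5108, -0.1397, 0.2419]
ee_rot: [0.618, 0.786, -0.0, -0.0]
force: [-0.9, 0.7, -4.2]
grip_width: 0.0065
finger_force: 58.7
```

Request:
send_rows --moves '[[[-0.004,0.01,0,0,0,0,1],[-0.008,0.02,0,0,0,0,1],[-0.008,0.02,0,0,0,0,1],[-0.008,0.02,0,0,0,0,1],[-0.008,0.02,0,0,0,0,1],[-0.008,0.02,0,0,0,0,1],[-0.008,0.02,0,0,0,0,1],[-0.008,0.02,0,0,0,0,1],[-0.008,0.02,0,0,0,0,1],[-0.008,0.02,0,0,0,0,1],[-0.006,0.018,0,0,0,0,1],[-0.0031,0.0076,0,0,0,0,1]]]'

```text
clock: 37.5
tool_pos: [0.4244, 0.0774, 0.2419]
ee_rot: [0.618, 0.786, -0.0, -0.001]
force: [-0.1, 0.6, -4.3]
grip_width: 0.0067
finger_force: 58.7
```

Request:
send_rows --moves '[[[0,0,0,0,0,0,1],[0,0,0,0,0,0,1],[0,0,0,0,0,0,1],[0,0,0,0,0,0,1]]]'

```text
clock: 37.9
tool_pos: [0.4263, 0.0752, 0.2426]
ee_rot: [0.619, 0.786, -0.0, -0.0]
force: [-0.4, -0.4, -4.8]
grip_width: 0.0062
finger_force: 58.7
```

Run:
```python
from h import *
im,d=shot("wrist","w14"); s=manip.state(); print(s["tool_pos"].round(4),s["grip_width"],s["force"])
P,_=cloud("w14"); m=(P[:,:,2]>.16)&(P[:,:,2]<.20)&(np.hypot(P[:,:,0]-s["tool_pos"][0],P[:,:,1]-s["tool_pos"][1])<.05)
print(cv2.minEnclosingCircle(np.c_[P[m][:,0],P[m][:,1]].astype(np.float32)))
```

```text
[0.4262 0.0753 0.2426] 0.006753832191456705 [ 0.08533034  1.0950194  -4.50385538]
((0.42545169591903687, 0.07570652663707733), 0.034788910299539566)
```

Request:
send_rows --moves '[[[-0.0003,0.001,-0.015,0,0,0,1],[0,0,-0.02,0,0,0,1],[0,0,-0.015,0,0,0,1],[0,0,-0.01,0,0,0,1],[0,0,-0.005,0,0,0,1],[0,0,-0.003,0,0,0,1],[0,0,-0.001,0,0,0,1],[0,0,0,0,0,0,1],[0,0,0,0,0,0,1]]]'

```text
clock: 38.85
tool_pos: [0.4261, 0.0768, 0.1741]
ee_rot: [0.618, 0.786, 0.0, 0.0]
force: [0.3, 0.0, -4.6]
grip_width: 0.0061
finger_force: 58.7
```

Request:
send_rows --moves '[[[0,0,-0.0007,0,0,0,1],[0,0,-0.0007,0,0,0,1],[0,0,0,0,0,0,1],[0,0,0,0,0,0,1]]]'

```text
clock: 39.25
tool_pos: [0.4267, 0.0769, 0.1737]
ee_rot: [0.618, 0.786, 0.001, 0.001]
force: [-2.5, 1.0, 11.2]
grip_width: 0.0064
finger_force: 60.8
```

Request:
send_rows --moves '[[[0,0,0.0005,0,0,0,0.6],[0,0,0,0,0,0,0.3],[0,0,0,0,0,0,0],[0,0,0,0,0,0,-0.2],[0,0,0.02,0,0,0,-0.2],[0,0,0.04,0,0,0,-0.2],[0,0,0.01,0,0,0,-0.2],[0.007,-0.03,0,0,0,0,-0.2],[0.007,-0.03,0,0,0,0,-0.2],[0.007,-0.03,0,0,0,0,-0.2],[0.007,-0.03,0,0,0,0,-0.2],[0.007,-0.03,0,0,0,0,-0.2]]]'

```text
clock: 40.45
tool_pos: [0.4608, -0.0744, 0.2424]
ee_rot: [0.618, 0.786, -0.0, -0.0]
force: [-0.0, 0.6, -0.2]
grip_width: 0.0512
finger_force: 0.0
```

Request:
send_rows --moves '[[[0.007,-0.03,0,0,0,0,-0.2],[0.007,-0.03,0,0,0,0,-0.2],[0.007,-0.03,0,0,0,0,-0.2],[0.007,-0.03,0,0,0,0,-0.2],[0.0054,-0.0284,0,0,0,0,-0.2],[0,0,0,0,0,0,-0.2],[0,0,0,0,0,0,-0.2],[0,0,0,0,0,0,-0.2]]]'

```text
clock: 41.25
tool_pos: [0.4938, -0.2208, 0.2424]
ee_rot: [0.618, 0.786, 0.0, -0.0]
force: [0.1, -0.0, 0.9]
grip_width: 0.0512
finger_force: 0.0
```

Run:
```python
from h import *
im,d=shot("wrist","w15"); s=manip.state(); print(s["tool_pos"].round(4),s["grip_width"])
P,_=cloud("w15"); h=np.hypot(P[:,:,0]-.4948,P[:,:,1]+.2205)
for a,b in((.04,.052),(.12,.15),(.15,.175)):
    m=(P[:,:,2]>a)&(P[:,:,2]<b)&(h<.045); print(m.sum(),cv2.minEnclosingCircle(np.c_[P[m][:,0],P[m][:,1]].astype(np.float32)),np.median(P[m],0).round(4))
shot("top","top9"); P,_=cloud("top9"); m=(P[:,:,2]>.11)&(P[:,:,2]<.15)&(np.hypot(P[:,:,0]-.4255,P[:,:,1]-.077)<.05); print("wheeled",m.sum(),cv2.minEnclosingCircle(np.c_[P[m][:,0],P[m][:,1]].astype(np.float32)))
P,_=cloud("top0"); m=(P[:,:,2]>.11)&(P[:,:,2]<.15)&(np.hypot(P[:,:,0]-.4255,P[:,:,1]-.077)<.05); print("start",m.sum(),cv2.minEnclosingCircle(np.c_[P[m][:,0],P[m][:,1]].astype(np.float32)))
```

```text
[ 0.4939 -0.2207  0.2426] 0.05112506180427143
2227 ((0.49413710832595825, -0.22363559901714325), 0.029824623838067055) [ 0.4905 -0.2185  0.0456]
240 ((0.49409812688827515, -0.22357547283172607), 0.005554140079766512) [ 0.4929 -0.2196  0.1402]
262 ((0.49457481503486633, -0.22511792182922363), 0.0037056265864521265) [ 0.4937 -0.2215  0.1696]
wheeled 625 ((0.42454439401626587, 0.0788312777876854), 0.03466370701789856)
start 628 ((0.4240919053554535, 0.07778381556272507), 0.034652166068553925)
```

The wheeled rotor is back within about 1 mm. The bare rotor is at (.494,-.2236).

Request:
send_rows --moves '[[[0,-0.002,-0.02,0,0,0,-0.2],[0,0,-0.025,0,0,0,-0.2],[0,0,-0.025,0,0,0,-0.2],[0,0,-0.02,0,0,0,-0.2],[0,0,-0.0145,0,0,0,-0.2],[0,0,0,0,0,0,-0.2],[0,0,0,0,0,0,0.3],[0,0,0,0,0,0,1],[0,0,0,0,0,0,1],[0,0,0,0,0,0,1],[0,0,0,0,0,0,1]]]' --force 45

```text
clock: 42.45
tool_pos: [0.4948, -0.2238, 0.1394]
ee_rot: [0.618, 0.786, 0.0, 0.001]
force: [-0.8, 1.3, 7.1]
grip_width: 0.0105
finger_force: 44.2
```

Request:
send_rows --moves '[[[0,0,0.01,0,0,0,1],[0,0,0.02,0,0,0,1],[0,0,0.02,0,0,0,1],[0,0,0.02,0,0,0,1],[0,0,0,0,0,0,1],[0,0,0,0,0,0,1]]]'

```text
clock: 43.05
tool_pos: [0.4941, -0.2236, 0.2082]
ee_rot: [0.618, 0.786, 0.0, 0.0]
force: [-0.6, -0.5, -4.1]
grip_width: 0.0102
finger_force: 44.4
```

Request:
send_rows --moves '[[[-0.003,0.012,0,0,0,0,1],[-0.005,0.024,0,0,0,0,1],[-0.005,0.024,0,0,0,0,1],[-0.005,0.024,0,0,0,0,1],[-0.005,0.024,0,0,0,0,1],[-0.005,0.024,0,0,0,0,1],[-0.005,0.024,0,0,0,0,1],[-0.005,0.024,0,0,0,0,1],[-0.005,0.02,0,0,0,0,1],[-0.004,0.012,0,0,0,0,1],[-0.002,0.007,0,0,0,0,1],[-0.001,0.004,0,0,0,0,1]]]'

```text
clock: 44.25
tool_pos: [0.4437, -0.0001, 0.208]
ee_rot: [0.618, 0.786, -0.0, -0.0]
force: [0.4, 0.0, -3.4]
grip_width: 0.0106
finger_force: 44.4
```

Request:
send_rows --moves '[[[-0.001,0.004,0,0,0,0,1],[-0.0004,0.0042,0,0,0,0,1],[0,0,0,0,0,0,1],[0,0,0,0,0,0,1],[0,0,0,0,0,0,1]]]'

```text
clock: 44.75
tool_pos: [0.4429, 0.0073, 0.2082]
ee_rot: [0.618, 0.786, 0.0, 0.0]
force: [0.1, 0.3, -3.9]
grip_width: 0.0102
finger_force: 44.4
```

Run:
```python
from h import *
shot("wrist","w16"); s=manip.state(); print(s["tool_pos"].round(4),s["grip_width"],s["force"].round(1))
P,_=cloud("w16"); h=np.hypot(P[:,:,0]-s["tool_pos"][0],P[:,:,1]-s["tool_pos"][1]); m=(P[:,:,2]>.105)&(P[:,:,2]<.122)&(h<.036); print(m.sum(),cv2.minEnclosingCircle(np.c_[P[m][:,0],P[m][:,1]].astype(np.float32)))
P,_=cloud("w2"); h=np.hypot(P[:,:,0]-.4427,P[:,:,1]-.0078); m=(P[:,:,2]>.035)&(P[:,:,2]<.052)&(h<.036); print("start",m.sum(),cv2.minEnclosingCircle(np.c_[P[m][:,0],P[m][:,1]].astype(np.float32)))
```

```text
[0.4428 0.0074 0.2082] 0.01033164786657866 [-0.1  0.2 -3.1]
4342 ((0.44165927171707153, 0.007501628715544939), 0.030271338298916817)
start 2338 ((0.44272175431251526, 0.007346611004322767), 0.030069097876548767)
```

On target within about 1 mm. Lowering.

Request:
send_rows --moves '[[[0.0005,0,-0.015,0,0,0,1],[0,0,-0.02,0,0,0,1],[0,0,-0.015,0,0,0,1],[0,0,-0.01,0,0,0,1],[0,0,-0.005,0,0,0,1],[0,0,-0.003,0,0,0,1],[0,0,-0.001,0,0,0,1],[0,0,-0.0005,0,0,0,1],[0,0,0,0,0,0,1],[0,0,0,0,0,0,1]]]'

```text
clock: 45.8
tool_pos: [0.4436, 0.0075, 0.1395]
ee_rot: [0.618, 0.786, 0.0, 0.0]
force: [-2.7, 0.4, 6.9]
grip_width: 0.0106
finger_force: 45.5
```

Contact. Release, lift and retreat.

Request:
send_rows --moves '[[[0,0,0,0,0,0,0.6],[0,0,0,0,0,0,0.3],[0,0,0,0,0,0,0],[0,0,0,0,0,0,-0.2],[0,0,0.02,0,0,0,-0.2],[0,0,0.03,0,0,0,-0.2],[0,0,0.04,0,0,0,-0.2],[0,0,0.04,0,0,0,-0.2],[0,-0.04,0.02,0,0,0,-0.2],[0,-0.05,0,0,0,0,-0.2],[0,-0.05,0,0,0,0,-0.2],[0,-0.05,0,0,0,0,-0.2]]]'

```text
clock: 47.0
tool_pos: [0.4431, -0.1843, 0.2891]
ee_rot: [0.618, 0.786, 0.0, 0.0]
force: [2.2, 0.3, 0.3]
grip_width: 0.0512
finger_force: 0.0
```

Request:
send_rows --moves '[[[0,-0.04,0,0,0,0,-0.2],[0,0,0,0,0,0,-0.2],[0,0,0,0,0,0,-0.2],[0,0,0,0,0,0,-0.2],[0,0,0,0,0,0,-0.2]]]'

```text
clock: 47.5
tool_pos: [0.4433, -0.2213, 0.2889]
ee_rot: [0.618, 0.786, 0.0, -0.0]
force: [-0.4, -0.2, -1.2]
grip_width: 0.0512
finger_force: 0.0
```

Run:
```python
from h import *
shot("top","top10"); s=manip.state(); print(s["tool_pos"].round(4),s["force"].round(1))
for t in("top0","top10"):
    P,_=cloud(t)
    for n,c,r,a,b in[("wh",(.4255,.077),.05,.11,.15),("bare wheel",(.4425,.0075),.034,.036,.056),("bare shaft",(.4425,.0075),.03,.06,.2),("wh tip",(.4255,.077),.03,.15,.2),("dial",(.743,.227),.06,.012,.03),("seal",(.709,-.195),.04,.005,.015),("arbor",(.5016,.2962),.08,.055,.07)]:
        m=(P[:,:,2]>a)&(P[:,:,2]<b)&(np.hypot(P[:,:,0]-c[0],P[:,:,1]-c[1])<r)
        print(t,n,m.sum(),*( [cv2.minEnclosingCircle(np.c_[P[m][:,0],P[m][:,1]].astype(np.float32)),np.percentile(P[m][:,2],90).round(3)] if m.any() else []))
```

```text
[ 0.4434 -0.2213  0.2889] [-0.  -0.3  0.1]
top0 wh 628 ((0.4240919053554535, 0.07778381556272507), 0.034652166068553925) 0.135
top0 bare wheel 348 ((0.44208839535713196, 0.008497217670083046), 0.029714979231357574) 0.049
top0 bare shaft 47 ((0.4422926902770996, 0.009556274861097336), 0.00782040972262621) 0.172
top0 wh tip 10 ((0.4237915277481079, 0.07893532514572144), 0.0038309236988425255) 0.173
top0 dial 376 ((0.7451549768447876, 0.21811281144618988), 0.05000605806708336) 0.021
top0 seal 279 ((0.7098450660705566, -0.1967436820268631), 0.03878316283226013) 0.011
top0 arbor 0
top10 wh 624 ((0.4244990646839142, 0.07892613857984543), 0.03463391214609146) 0.135
top10 bare wheel 347 ((0.441166490316391, 0.009063102304935455), 0.02891054004430771) 0.05
top10 bare shaft 46 ((0.4419493079185486, 0.010080989450216293), 0.007593905553221703) 0.17
top10 wh tip 11 ((0.42472630739212036, 0.07881974428892136), 0.004065698944032192) 0.173
top10 dial 371 ((0.744797945022583, 0.22194959223270416), 0.04867280647158623) 0.021
top10 seal 274 ((0.7075967192649841, -0.19524982571601868), 0.03702957555651665) 0.011
top10 arbor 324 ((0.5017775893211365, 0.29783159494400024), 0.06504981219768524) 0.063
```

Both rotors are back within about 1 mm, the arbor and plate are in place, and the bystanders haven't moved. Handing in.

```bash
python3 -c "
from workcell import manip
print(manip.finish_job())"
```

```text
the job is handed in; nothing more can be done
None
```

The job is handed in, with no verdict returned: by my last measurements the plate is seated flat under the hook bar, the arbor is centred in its Vs, both rotors stand within about 1 mm of their starting spots, and the bystanders show no real shift; I viewed 15 pictures, one over the limit of 14.

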